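# Torque the gland plug of an extraction vessel

### The arm

A 6-joint arm with a two-finger parallel gripper is mounted at the origin on the work surface. World frame = base frame: x ahead of the robot, y to its left, z up, the work surface at z = 0. Lengths are in m, angles in degrees, forces in N, time in s.
With the tool pointing down it reaches from about 0.325 to 0.9 m from the base axis. Payload 3.5 kg.
Tool frame: the origin (TCP) lies between the finger pads; the fingertips stand 11 mm ahead of it and the grasp point (between the pads) lies 8 mm behind it; z points along the fingers, y is the line along which they close (so a half turn about z gives the same grasp; the last joint's range is limited). The gripper opens to 85 mm and grips with 20 to 120 N. Pads are 22 mm wide; open, the fingers measure 114 mm over their backs; the gripper's body (76 mm by 85 mm) begins 54 mm behind the grasp point. The pads swing forward as they close: fully open they stand 13 mm farther back than shut.
Start: joints at [61.627, 15.837, -1.513, 72.651, 0, 84.076], TCP at [0.239, 0.578, 0.242] pointing down, gripper open.
Joint ranges: [-178.77, 178.77], [-48.84, 107.48], [-61.69, 71.31], [-111.58, 123.2], [-90, 87.43], [-180, 180]. Speed limits (degrees/s): [147.25, 147.25, 180, 180, 180, 180].

### API

Orientations are given as a 3x3 rotation matrix whose columns are the frame's x, y, z axes.
In Python, from cell import observe, capture, job_done, silhouettes gives the robot as it stands.
- The arm moves only by the tool move_arm, never from a script. Its argument "rows" is a list of rows, each an object of numbers: "tx", "ty", "tz": the shift along the tool's x, y, z scaled (see below); "spin": the turn about the tool's z scaled (see below); "fingers": the closure, from 0 (fully open) to 1 (shut). A call has exactly 10 rows; each row shifts and turns the commanded pose from where the row before left it, along the tool's axes as they then stand; what a row does not reach is not made up. The controller multiplies each number of a shift by 5 cm and each number of a turn by 8 degrees. A row lasts 1/10 s, in which the tool goes at most 50 mm and 8.59 degrees, less where a joint would pass 70% of its speed; a pose out of reach is approached as far as the arm can. A call with a number of a shift or a turn outside -1 to 1 is refused whole. A call with a gripper value outside its range is refused whole. The fingers move at their own pace and stop on an object; "force" is the grip in N (left out, the last holds). Time passes only in rows, so rows that do not move let the fingers close, or fill a call up. It gives the time, the measured TCP pose, the force, the opening and the grip force at its end, in the units of the state.
- observe(): the state, without advancing time (a new reading comes with each control period).
- capture(name): name is "scene" or "top" or "wrist"; returns a dict with "color" (420x560x3 uint8, blue, green, red), "depth" (420x560 float32, m along the optical axis (not along the pixel's ray), 0 where there is no reading), "vertical_fov" (degrees; the focal length in pixels is half the picture's height over the tangent of half this angle, whatever the lens; pixels are square), "cx", "cy" (the principal point, pixels), "distortion" ([k1, k2, p1, p2, k3] as OpenCV has them; the pictures are not rectified), "world_to_cam" (4x4, takes a point from world to camera coordinates); the wrist camera has in their place "mount" (4x4, takes a point from camera to tool coordinates, whose origin is the TCP and whose axes are the flange's). Camera axes: x right, y down, z forward; pixel columns grow to the right and rows downward; lengths in m; the calibration is good to about 2 mm. A picture is of the moment at which its call begins: read the wrist's pose just before it.
- job_done(): hands the job in; it is judged then, once.
Trained networks look in the newest picture that a camera, given by its name, has taken for a name from the list of things; names that differ only in an ending like _2 or _b are one class to them, and where a whole thing is asked for, a point or a joint stands for the part that bears it (a point fixed in the world has none). Each returns a list of dicts, best first, with "confidence" (0 to 1); they miss things now and then, are a little off and sometimes report something else, mostly with a low value. They report only what shows in the picture. A call takes as long as a camera call. They do not tell look-alikes from the thing itself.
- silhouettes(camera, label): "region" (420x560 bool, what is visible of it) and "box" ([left, top, width, height] in pixels, round what is visible of it).
The state is a dict: "time": time; "qpos": joint angles; "joint_velocities": joint speeds; "tau": joint torques, N m; "tool_pos": TCP position; "tool_rot": TCP orientation; "ft_force": force on the tool from outside, world axes, zero at the start; "moment": the same for the moment, N m; "finger_gap": opening from 0.0 (shut) to 1.0 (fully open); "gripper_force": force on a finger pad.
Only numpy, scipy, OpenCV 4.12 (cv2) and the standard library are available. Lean on these libraries where they do the work, as an engineer would, in place of code of your own. Each camera call takes 0.05 s, during which the arm holds its last target. There are 200 camera calls.

### The job

Tighten the square-headed gland plug on top of the steel extraction vessel: take the break-over torque wrench from the tool mat, drop its ring fully over the plug and turn clockwise until the handle clearly breaks over at its joint, then stop at once, well before the handle reaches the end of its break-over travel. Lift the wrench off and lay it back flat on the mat, plug left tight, and leave the loose things around it where they are.

Things in the scene. Friction and masses are not known exactly. Their poses are not given: they have to be found in the camera images.
- vessel: Steel extraction vessel fixed to the bench: cylinder 76 mm across, foot plate 150 x 130 mm, head flange 96 mm across (top 117 mm up, cap screws 6 mm higher), then a round shoulder 62 mm across, top 135 mm up, under the gland plug. Valve to 98 mm out along +x, gauge to 103 mm out along +y, both under 114 mm high. Origin on the bench on the axis, z up. Either side of the bench.
- plug_seat (a point): Foot of the gland plug's square head, on the vessel's axis, level with the shoulder (135 mm above the bench); turns with the plug, x square to one of the head's four sides. Plain greased steel square head 30 x 30 mm, 12 mm high, then a 4 mm round cone narrowing from 30 to 23 mm across (top 16 mm above this point).
- plug_mark (a point): Point 15 mm from the plug's axis, in the middle of one top edge of its square head (12 mm above plug_seat, along its x); turns with the plug. The plug is finger-tight and tightens clockwise from above. It needs about 0.1 to 0.7 N m to start, stiffer as the gasket is squeezed; how far it turns before the wrench gives differs each time, about 0.25 to 0.9 rad. It stays where it is left.
- wrench: Break-over torque wrench, loose, 0.38 kg, 243 mm long, flat on the mat. Origin at the centre of its ring's underside, z up, handle along -x. Ring 57 mm across, 20 mm high, through-bore a 32 mm square, sides along x and y: fits the plug's head at every quarter turn, with 4 degrees of play. Handle underside flush with the ring's. Centre of mass about 70 mm, joint pin 41 mm from the ring's centre.
- socket (a point): Centre of the underside of the wrench's ring (same place and axes as the wrench's origin). Fully down on the plug it comes level with plug_seat.
- breakaway (a joint): Break-over angle of handle against ring head, rad: 0 straight, held by a preloaded spring; grows when the handle is pulled clockwise (from above) harder than 0.8 N m about the pin, 9 to 13 N across the hold mark. Gives softly (up to 1 N m) to a stop at 0.42; springs back when let go. Over 0.10 is a proper break-over; beyond 0.32 it is being forced to its stop and the plug over-tightened.
- hold (a point): Hold mark on the handle between two thin bright bands, on its centre line 126 mm from the ring's centre, 12 mm above the underside; moves with the handle, axes as the wrench's when straight. The black grip is square, 24 x 24 mm, from 88 to 208 mm from the ring's centre.
- tail (a point): Tail end of the wrench's handle, 214 mm from the ring's centre, 12 mm above the underside.
- mat: Flat grey tool mat, fixed, 320 x 150 x 4 mm, long side along its x; origin at the centre of its underside. The wrench lies on it lengthwise, ring towards +x.
- spanner: Loose bystander: plain open-ended spanner, 190 mm, no joint; leave alone.
- spare_nut: Loose bystander: small hex nut, 24 mm across flats, 13 mm high, lying on the bench between mat and vessel; leave alone.
- seal_ring: Loose bystander: copper seal ring 38 mm across, 5 mm high, between mat and vessel; leave alone.
- dish: Loose bystander: rectangular glass dish 210 x 140 x 45 mm; leave alone.
Mind the look-alikes: they are no part of the job. Leave any pink or yellow look-alike of the vessel alone.

How it is judged:
By the outcome, as a careful person would: the job done as asked, in the order asked, and still so for the second after the job is handed in, with the robot touching nothing.
It also fails if it takes over 72 s, if anything falls off the work surface, if the arm or the gripper's body presses on something with over 40 N, if the wrist force passes 120 N, or if a joint passes its speed limit or range.

## Working session

There is one attempt and no reset: what is moved stays moved. The work goes in short steps, Python scripts to look and compute and a tool call to move; the robot and the scene stay as the last step left them, time stands still between calls to the robot, and variables do not carry over. Pictures are saved under pics/ and viewed, at most 10 in all, crops included, and the job is handed in when it is done.

Besides the shell and the picture viewer there is one more tool, called after ">>>" by a JSON object that holds its "method" and its "body". move_arm: Moves the arm, as the interface text tells. Its arguments: {"type":"object","properties":{"rows":{"type":"array"},"force":{"type":"number"}},"required":["rows"]}

```bash
ls; mkdir -p pics
cat > h.py <<'E'
import numpy as np, cv2
from cell import observe, capture, job_done, silhouettes
np.set_printoptions(precision=4, suppress=True)
def cap(name):
    s=observe(); c=capture(name)
    h=c["color"].shape[0]; f=h/2/np.tan(np.radians(c["vertical_fov"])/2)
    c["K"]=np.array([[f,0,c["cx"]],[0,f,c["cy"]],[0,0,1]]); c["D"]=np.array(c["distortion"],float)
    if "mount" in c:
        T=np.eye(4);T[:3,:3]=np.array(s["tool_rot"]).reshape(3,3);T[:3,3]=s["tool_pos"]
        c["c2w"]=T@np.array(c["mount"])
    else: c["c2w"]=np.linalg.inv(np.array(c["world_to_cam"]))
    return c
def rays(c,uv):
    return cv2.undistortPoints(np.asarray(uv,float).reshape(-1,1,2),c["K"],c["D"]).reshape(-1,2)
def pts(c,mask):
    v,u=np.nonzero(mask&(c["depth"]>0)); r=rays(c,np.c_[u,v]); d=c["depth"][v,u].astype(float)
    P=np.c_[r*d[:,None],d]; return P@c["c2w"][:3,:3].T+c["c2w"][:3,3], np.c_[u,v]
def atz(c,uv,z):
    r=np.c_[rays(c,uv),np.ones(len(np.atleast_2d(uv)))]@c["c2w"][:3,:3].T; o=c["c2w"][:3,3]
    return o+r*((z-o[2])/r[:,2])[:,None]
def px(c,P):
    w=np.linalg.inv(c["c2w"]); 
    return cv2.projectPoints(np.asarray(P,float).reshape(-1,1,3),cv2.Rodrigues(w[:3,:3])[0],w[:3,3],c["K"],c["D"])[0].reshape(-1,2)
E
python3 - <<'E'
from h import *
print({k:v for k,v in observe().items()})
ims=[]
for n in ("scene","top"):
    c=cap(n); im=c["color"].copy(); print(n,c["vertical_fov"],c["c2w"][:3,3])
    for l in ("vessel","wrench","mat","spanner","spare_nut","seal_ring","dish"):
        for d in silhouettes(n,l)[:3]:
            P,_=pts(c,d["region"]); m=np.median(P,0) if len(P) else None
            print(l,round(d["confidence"],2),d["box"],m, P[:,2].max() if len(P) else None)
    ims.append(im)
cv2.imwrite("pics/scene.png",ims[0]);cv2.imwrite("pics/top.png",ims[1])
E
```

```text
pics
{'time': 0.0, 'qpos': array([61.6271, 15.8803, -1.5989, 72.6505,  0.0006, 84.0764]), 'joint_velocities': array([ 0.1013,  0.0802, -0.0185, -0.0413, -0.0032, -0.0501]), 'tau': array([ -0.0007, -44.5509,  29.5205,   0.0165,  -0.0002,   0.    ]), 'tool_pos': array([0.2383, 0.577 , 0.2411]), 'tool_rot': array([[-0.9242,  0.3819, -0.0011],
       [ 0.3819,  0.9242, -0.002 ],
       [ 0.0002, -0.0023, -1.    ]]), 'ft_force': array([-0.1146,  0.1539,  0.155 ]), 'moment': array([-0.0128, -0.069 ,  0.014 ]), 'gripper_force': 0.0, 'finger_gap': 0.9971707021585471}
scene 54.00036036245996 [1.1025 0.2442 0.905 ]
vessel 0.85 [206.3, 115.4, 55.4, 62.1] [ 0.2387 -0.26    0.0718] 0.1530841458432345
vessel 0.74 [297.9, 254.1, 77.8, 78.7] [0.6161 0.1859 0.0887] 0.15337454119856953
vessel 0.69 [370.0, 167.7, 70.3, 64.1] [0.2614 0.2675 0.0734] 0.15399466090864833
mat 0.65 [129.5, 214.1, 111.2, 104.1] [ 0.6389 -0.1846  0.0029] 0.009167021549571053
mat 0.5 [258.7, 262.5, 11.0, 7.7] [ 0.5608 -0.0094  0.0109] 0.015554817708626656
spanner 0.64 [422.7, 275.3, 15.4, 73.1] [0.5289 0.4185 0.0053] 0.01138487
[... 643 characters left out ...]
 0.15687623805598827
vessel 0.8 [321.9, 260.4, 45.3, 51.6] [ 0.2226 -0.2691  0.1085] 0.15900510184135497
vessel 0.59 [142.8, 253.4, 62.7, 53.9] [0.2335 0.2568 0.083 ] 0.16242179870888918
wrench 0.94 [320.5, 128.6, 19.3, 75.7] [ 0.6108 -0.2047  0.0265] 0.04021483540216897
mat 0.61 [301.7, 115.5, 44.2, 96.8] [ 0.6146 -0.1941  0.0043] 0.026441736131198823
spare_nut 0.69 [320.6, 156.3, 8.6, 46.9] [ 0.5613 -0.2023  0.0277] 0.04021483540216897
spare_nut 0.45 [262.6, 177.2, 9.4, 10.9] [ 0.5612 -0.0135  0.0135] 0.02177938219936504
seal_ring 0.42 [257.2, 140.7, 12.8, 10.0] [ 0.6835 -0.0054  0.0068] 0.01245373066309452
dish 0.65 [375.3, 173.2, 50.4, 64.4] [ 0.4983 -0.4505  0.0081] 0.060132829172787616
```

```bash
python3 -c "
import cv2
a=cv2.imread('pics/scene.png');b=cv2.imread('pics/top.png')
cv2.imwrite('pics/top2.png',cv2.resize(b[100:330,110:440],(800,558),interpolation=2))"
```

```text
(no output)
```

View pics/scene.png

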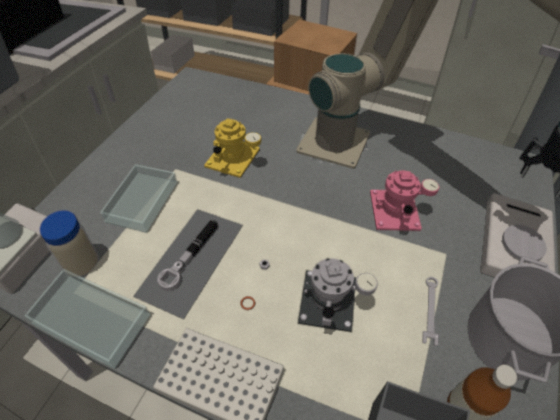

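View pics/top2.png

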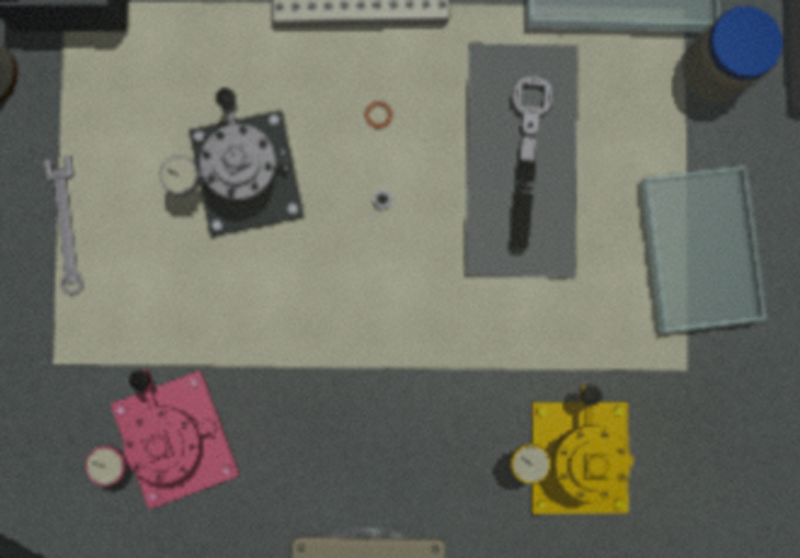

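The scene view shows the steel vessel at about (335,285) and the wrench on its mat at (190,255), ring towards the viewer. In the enlarged top view, the plug is at (236,155), the ring at (533,95) and the handle tail at (518,248). The pink and yellow vessels are look-alikes.

Run:
```python
from h import *
c=cap("top")
d=[d for d in silhouettes("top","vessel")][0]
P,uv=pts(c,d["region"]); 
for lo,hi in((.142,.165),(.125,.142),(.108,.125)):
    q=P[(P[:,2]>lo)&(P[:,2]<hi)]; print(len(q),np.median(q,0))
w=silhouettes("top","wrench")[0]; m=w["region"]
P,uv=pts(c,m); print(len(P)); Q=atz(c,uv,0.02)[:,:2]
mu=Q.mean(0);U,S,V=np.linalg.svd(Q-mu);print("wrench",mu,V[0],np.degrees(np.arctan2(V[0][1],V[0][0])),((Q-mu)@V[0]).min(),((Q-mu)@V[0]).max())
# plug / ring px from my view
print(atz(c,[[110+236*330/800,100+157*230/558]],.15),atz(c,[[110+533*330/800,100+95*230/558],[110+518*330/800,100+248*330/800]],.02))
w=cap("wrist");print(w["mount"],w["vertical_fov"])
```

```text
111 [0.2319 0.2606 0.1493]
260 [0.234  0.2597 0.134 ]
617 [0.2196 0.2821 0.1161]
79
wrench [0.6092 0.1823] [0.5271 0.8498] 58.19278812092456 -0.016091292767609934 0.01697498110451845
[[0.5915 0.1672 0.15  ]] [[ 0.7013 -0.2182  0.02  ]
 [ 0.4929 -0.1981  0.02  ]]
[[ 0.0006 -0.9535 -0.3013  0.0782]
 [ 1.      0.0005  0.0005 -0.0005]
 [-0.0003 -0.3013  0.9535 -0.1323]
 [ 0.      0.      0.      1.    ]] 69.33501123706269
```

>>> {"method": "move_arm", "body": {"rows": [{"tx": -0.5, "ty": -0.25, "tz": -0.04}, {"tx": -0.88, "ty": -0.44, "tz": -0.04}, {"tx": -0.88, "ty": -0.44, "tz": -0.04}, {"tx": -0.88, "ty": -0.44, "tz": -0.04}, {"tx": -0.88, "ty": -0.44, "tz": -0.04}, {"tx": -0.88, "ty": -0.44, "tz": -0.04}, {"tx": -0.88, "ty": -0.44, "tz": -0.04}, {"tx": -0.88, "ty": -0.44, "tz": -0.04}, {"tx": -0.88, "ty": -0.44, "tz": -0.04}, {"tx": -0.5, "ty": -0.25}]}}

```text
$.rows[0]: bad value
```

Run:
```python
from h import *
s=observe();print(s["time"],s["tool_pos"],s["tool_rot"],s["qpos"])
c=cap("wrist");cv2.imwrite("pics/w1.png",c["color"])
np.savez("w1.npz",**{k:c[k] for k in("color","depth","K","D","c2w")})
P,uv=pts(c,np.ones((420,560),bool))
for lo,hi in((.148,.158),(.143,.158),(.125,.14),(.11,.124)):
    k=(P[:,2]>lo)&(P[:,2]<hi); q=P[k];print(len(q),np.median(q,0),np.median(uv[k],0))
```

```text
1.0 [0.2387 0.5776 0.2423] [[-0.9242  0.3819  0.    ]
 [ 0.3819  0.9242 -0.    ]
 [-0.     -0.     -1.    ]] [61.6271 15.8385 -1.5109 72.6515 -0.0008 84.0764]
0 [nan nan nan] [nan nan]
42 [0.4144 0.5878 0.1447] [362.  375.5]
640 [0.411  0.5939 0.129 ] [360. 358.]
5116 [0.2278 0.3239 0.1155] [ 27. 302.]
  return _methods._mean(a, axis=axis, dtype=dtype,
  ret = um.true_divide(
```

View pics/w1.png

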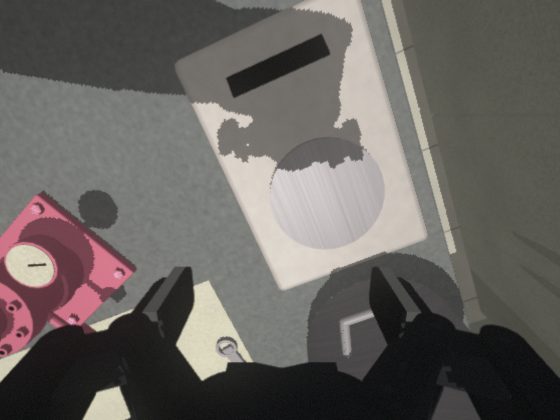

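The move was refused because a row lacked some of its numbers, and this view still shows the start place: scale above, pink vessel at lower left, fingers at the bottom. I'm resending with full rows.

>>> {"method": "move_arm", "body": {"rows": [{"tx": -0.5, "ty": -0.25, "tz": -0.04, "spin": 0, "fingers": 0}, {"tx": -0.88, "ty": -0.44, "tz": -0.04, "spin": 0, "fingers": 0}, {"tx": -0.88, "ty": -0.44, "tz": -0.04, "spin": 0, "fingers": 0}, {"tx": -0.88, "ty": -0.44, "tz": -0.04, "spin": 0, "fingers": 0}, {"tx": -0.88, "ty": -0.44, "tz": -0.04, "spin": 0, "fingers": 0}, {"tx": -0.88, "ty": -0.44, "tz": -0.04, "spin": 0, "fingers": 0}, {"tx": -0.88, "ty": -0.44, "tz": -0.04, "spin": 0, "fingers": 0}, {"tx": -0.88, "ty": -0.44, "tz": -0.04, "spin": 0, "fingers": 0}, {"tx": -0.88, "ty": -0.44, "tz": -0.04, "spin": 0, "fingers": 0}, {"tx": -0.5, "ty": -0.25, "tz": -0.04, "spin": 0, "fingers": 0}]}}

```text
time: 2.05
tool_pos: [0.5356, 0.2356, 0.2625]
tool_rot: [[-0.923, 0.384, 0.001], [0.384, 0.923, -0.0], [-0.001, 0.0, -1.0]]
ft_force: [0.2, 0.3, 0.0]
finger_gap: 0.996
gripper_force: 0.0
```

Run:
```python
from h import *
s=observe();print(s["time"],s["tool_pos"],s["tool_rot"],s["qpos"])
c=cap("wrist");cv2.imwrite("pics/w2.png",c["color"])
np.savez("w2.npz",**{k:c[k] for k in("color","depth","K","D","c2w")})
P,uv=pts(c,np.ones((420,560),bool))
n=np.hypot(P[:,0]-.59,P[:,1]-.167)<.07
for lo,hi in((.149,.158),(.143,.158),(.125,.14),(.11,.124)):
    k=n&(P[:,2]>lo)&(P[:,2]<hi); q=P[k];print(len(q),np.median(q,0),q.min(0),q.max(0),np.median(uv[k],0))
```

```text
2.05 [0.5356 0.2356 0.2625] [[-0.9231  0.3845  0.0012]
 [ 0.3845  0.9231 -0.0005]
 [-0.0013  0.0001 -1.    ]] [17.4343 11.2026 -4.9527 73.7854 -0.0459 40.0446]
578 [0.5882 0.1722 0.1514] [0.573  0.1571 0.149 ] [0.603  0.1893 0.1536] [240. 289.]
987 [0.5868 0.1734 0.1501] [0.5691 0.1516 0.1431] [0.6091 0.1915 0.1536] [240. 286.]
1846 [0.5811 0.1774 0.1356] [0.5463 0.1405 0.125 ] [0.6209 0.2061 0.1398] [244. 273.]
3539 [0.5712 0.1902 0.1176] [0.5417 0.1242 0.11  ] [0.6366 0.2369 0.124 ] [254. 251.]
```

View pics/w2.png

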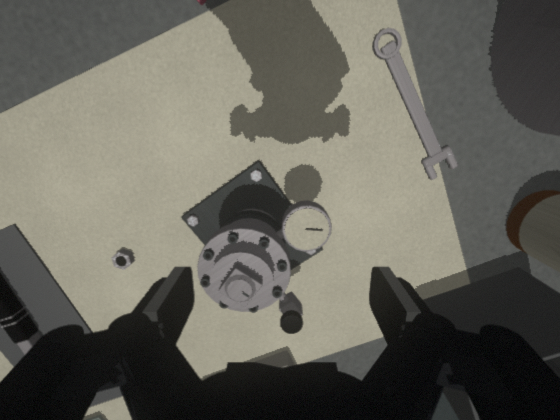

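The wrist view shows the steel vessel with its plug at about (240,287), the nut at (123,258) and the mat with the wrench handle at the left edge. I'll enlarge the plug to get its yaw.

Run:
```python
import cv2
a=cv2.imread('pics/w2.png')[245:325,190:297]
cv2.imwrite('pics/w2c.png',cv2.resize(a,(802//107*107,80*7),interpolation=cv2.INTER_CUBIC))
```

```text
(no output)
```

View pics/w2c.png

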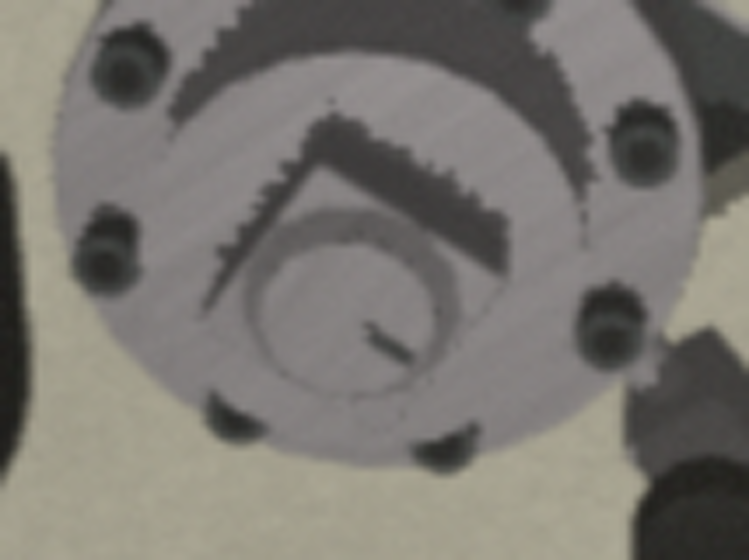

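The crop shows the square head's top corner at (322,163), right corner at (508,275) and left corner near (205,312). The round top is centred at about (340,320), with the mark line pointing to the lower right.

Run:
```python
from h import *
c=dict(np.load("w2.npz"))
f=lambda p:np.array(p)/7.+[190-.43,245-.43]
cor=atz(c,f([[322,163],[508,275],[205,312]]),.147)
print(cor); 
for i,j in((0,1),(0,2)):
    d=cor[j]-cor[i];print(np.linalg.norm(d),np.degrees(np.arctan2(d[1],d[0]))%90)
disk=atz(c,f([[340,320],[258,320],[432,320],[345,242],[345,398],[370,325],[412,358]]),.151);print(disk)
print(px(c,[[.588,.172,.151]]))
```

```text
[[0.5696 0.1761 0.147 ]
 [0.594  0.1918 0.147 ]
 [0.5836 0.1524 0.147 ]]
0.029012006027957775 32.71150398523579
0.027592775290638485 30.560835541098115
[[0.5895 0.17   0.151 ]
 [0.5854 0.1601 0.151 ]
 [0.5942 0.1811 0.151 ]
 [0.5793 0.1754 0.151 ]
 [0.6005 0.1656 0.151 ]
 [0.5917 0.1733 0.151 ]
 [0.5984 0.1763 0.151 ]]
[[239.4518 288.1933]]
```

```bash
cat >> h.py <<'E'
def yaw(R): return np.degrees(np.arctan2(R[1,0],R[0,0]))
def plan(pos,yw,n,fingers,dyaw=None,start=None):
    s=observe();p=np.array(s["tool_pos"]) if start is None else np.array(start[0],float);y=yaw(np.array(s["tool_rot"])) if start is None else start[1]
    if dyaw is None: dyaw=(yw-y+180)%360-180
    d=np.array(pos)-p;print("from",p,y,"d",d,"dyaw",dyaw)
    for i in range(n):
        a=np.radians(y+dyaw*i/n);t=d/n/.05
        print('{"tx":%.2f,"ty":%.2f,"tz":%.2f,"spin":%.2f,"fingers":%g},'%(t[0]*np.cos(a)+t[1]*np.sin(a),t[0]*np.sin(a)-t[1]*np.cos(a),-t[2],-dyaw/n/8,fingers))
E
python3 -c "
from h import *
plan([.576,-.206,.21],-5.5,20,0,dyaw=-162.9)"
```

```text
from [0.5381 0.2336 0.2628] 157.2414793874894 d [ 0.0379 -0.4396 -0.0528] dyaw -162.9
{"tx":-0.20,"ty":-0.39,"tz":0.05,"spin":1.02,"fingers":0},
{"tx":-0.26,"ty":-0.36,"tz":0.05,"spin":1.02,"fingers":0},
{"tx":-0.31,"ty":-0.32,"tz":0.05,"spin":1.02,"fingers":0},
{"tx":-0.35,"ty":-0.27,"tz":0.05,"spin":1.02,"fingers":0},
{"tx":-0.38,"ty":-0.22,"tz":0.05,"spin":1.02,"fingers":0},
{"tx":-0.41,"ty":-0.16,"tz":0.05,"spin":1.02,"fingers":0},
{"tx":-0.43,"ty":-0.10,"tz":0.05,"spin":1.02,"fingers":0},
{"tx":-0.44,"ty":-0.04,"tz":0.05,"spin":1.02,"fingers":0},
{"tx":-0.44,"ty":0.02,"tz":0.05,"spin":1.02,"fingers":0},
{"tx":-0.43,"ty":0.08,"tz":0.05,"spin":1.02,"fingers":0},
{"tx":-0.42,"ty":0.14,"tz":0.05,"spin":1.02,"fingers":0},
{"tx":-0.39,"ty":0.20,"tz":0.05,"spin":1.02,"fingers":0},
{"tx":-0.36,"ty":0.26,"tz":0.05,"spin":1.02,"fingers":0},
{"tx":-0.32,"ty":0.30,"tz":0.05,"spin":1.02,"fingers":0},
{"tx":-0.27,"ty":0.35,"tz":0.05,"spin":1.02,"fingers":0},
{"tx":-0.22,"ty":0.38,"tz":0.05,"spin":1.02,"fingers":0},
{"tx":-0.17,"ty":0.41,"tz":0.05,"spin":1.02,"fingers":0},
{"tx":-0.11,"ty":0.43,"tz":0.05,"spin":1.02,"fingers":0},
{"tx":-0.04,"ty":0.44,"tz":0.05,"spin":1.02,"fingers":0},
{"tx":0.02,"ty":0.44,"tz":0.05,"spin":1.02,"fingers":0},
```

>>> {"method": "move_arm", "body": {"rows": [{"tx": -0.2, "ty": -0.39, "tz": 0, "spin": 1, "fingers": 0}, {"tx": -0.26, "ty": -0.36, "tz": 0, "spin": 1, "fingers": 0}, {"tx": -0.31, "ty": -0.32, "tz": 0, "spin": 1, "fingers": 0}, {"tx": -0.35, "ty": -0.27, "tz": 0, "spin": 1, "fingers": 0}, {"tx": -0.38, "ty": -0.22, "tz": 0, "spin": 1, "fingers": 0}, {"tx": -0.41, "ty": -0.16, "tz": 0, "spin": 1, "fingers": 0}, {"tx": -0.43, "ty": -0.1, "tz": 0, "spin": 1, "fingers": 0}, {"tx": -0.44, "ty": -0.04, "tz": 0, "spin": 1, "fingers": 0}, {"tx": -0.44, "ty": 0.02, "tz": 0, "spin": 1, "fingers": 0}, {"tx": -0.43, "ty": 0.08, "tz": 0, "spin": 1, "fingers": 0}]}}

```text
time: 3.1
tool_pos: [0.5558, 0.0184, 0.2624]
tool_rot: [[0.221, 0.975, 0.0], [0.975, -0.221, 0.0], [0.0, 0.0, -1.0]]
ft_force: [0.1, 0.7, -0.7]
finger_gap: 0.998
gripper_force: 0.0
```

>>> {"method": "move_arm", "body": {"rows": [{"tx": -0.42, "ty": 0.14, "tz": 0.1, "spin": 1, "fingers": 0}, {"tx": -0.39, "ty": 0.2, "tz": 0.1, "spin": 1, "fingers": 0}, {"tx": -0.36, "ty": 0.26, "tz": 0.1, "spin": 1, "fingers": 0}, {"tx": -0.32, "ty": 0.3, "tz": 0.1, "spin": 1, "fingers": 0}, {"tx": -0.27, "ty": 0.35, "tz": 0.1, "spin": 1, "fingers": 0}, {"tx": -0.22, "ty": 0.38, "tz": 0.1, "spin": 1, "fingers": 0}, {"tx": -0.17, "ty": 0.41, "tz": 0.1, "spin": 1, "fingers": 0}, {"tx": -0.11, "ty": 0.43, "tz": 0.1, "spin": 1, "fingers": 0}, {"tx": -0.04, "ty": 0.44, "tz": 0.1, "spin": 1, "fingers": 0}, {"tx": 0.02, "ty": 0.44, "tz": 0.1, "spin": 1, "fingers": 0}]}}

```text
time: 4.1
tool_pos: [0.5841, -0.2006, 0.2122]
tool_rot: [[0.999, -0.048, 0.0], [-0.048, -0.999, 0.0], [0.0, -0.0, -1.0]]
ft_force: [-0.1, -0.2, -0.0]
finger_gap: 1.003
gripper_force: 0.0
```

Run:
```python
from h import *
s=observe();print(s["time"],s["tool_pos"],yaw(s["tool_rot"]),s["qpos"])
c=cap("wrist");s=observe();print(s["tool_pos"])
np.savez("w3.npz",**{k:c[k] for k in("color","depth","K","D","c2w")})
cv2.imwrite("pics/w3.png",c["color"])
for d in silhouettes("wrist","wrench"):
    P,uv=pts(c,d["region"]);k=P[:,2]>.012;Q=P[k]
    print(d["confidence"],d["box"],len(Q),Q.min(0),Q.max(0),np.median(Q,0))
print(px(c,[[.7013,-.2182,.024],[.576,-.206,.028],[.493,-.198,.028]]))
```

```text
4.1 [ 0.5841 -0.2006  0.2122] -2.7714209726025705 [-24.9518  16.0271  -4.9541  69.0095   0.0057 157.8196]
[ 0.5844 -0.2038  0.2112]
0.63 [261.5, 43.2, 58.4, 229.5] 5154 [ 0.4832 -0.2436  0.0124] [ 0.725  -0.1867  0.0316] [ 0.6289 -0.2075  0.0272]
0.23 [427.1, 151.2, 132.9, 191.3] 7588 [ 0.3876 -0.5239  0.012 ] [ 0.604  -0.2542  0.2591] [ 0.5075 -0.4395  0.0289]
[[293.7633  69.4353]
 [286.6825 196.8432]
 [282.8247 266.3323]]
```

View pics/w3.png

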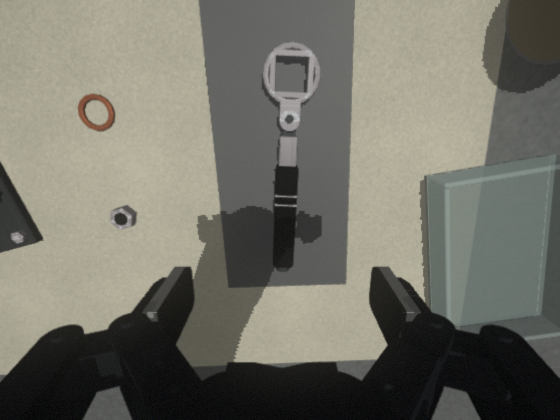

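The wrist view shows the ring centre at (292,74), the joint pin at (290,119), the hold bands at (286,200) and the tail end at (283,268). The nut (123,217) and copper ring (97,112) are well clear.

Run:
```python
from h import *
c=dict(np.load("w3.npz"))
A=atz(c,[[292,74]],.024);B=atz(c,[[285.7,200],[286.8,168],[283.2,268]],.028);C=atz(c,[[289.7,119]],.026)
print(A,B,C)
for q in (C[0],B[0],B[2]):
    d=A[0]-q;print(np.linalg.norm(d[:2]),np.degrees(np.arctan2(d[1],d[0])))
plan(B[0][:2].tolist()+[.0],-6,1,0)
```

```text
[[ 0.6974 -0.2164  0.024 ]] [[ 0.5725 -0.2048  0.028 ]
 [ 0.6071 -0.2074  0.028 ]
 [ 0.4908 -0.1983  0.028 ]] [[ 0.6559 -0.2124  0.026 ]]
0.04161127787045466 -5.385389609119205
0.12536581064278807 -5.293054098601543
0.20731839937913227 -4.9861893601774
from [ 0.5839 -0.2019  0.2114] -2.6519552629538725 d [-0.0114 -0.0029 -0.2114] dyaw -3.3480447370461377
{"tx":-0.23,"ty":0.07,"tz":4.23,"spin":0.42,"fingers":0},
```

>>> {"method": "move_arm", "body": {"rows": [{"tx": -0.12, "ty": 0.04, "tz": 0.3, "spin": 0.16, "fingers": 0}, {"tx": -0.11, "ty": 0.03, "tz": 0.5, "spin": 0.16, "fingers": 0}, {"tx": 0, "ty": 0, "tz": 0.6, "spin": 0, "fingers": 0}, {"tx": 0, "ty": 0, "tz": 0.6, "spin": 0, "fingers": 0}, {"tx": 0, "ty": 0, "tz": 0.6, "spin": 0, "fingers": 0}, {"tx": 0, "ty": 0, "tz": 0.6, "spin": 0, "fingers": 0}, {"tx": 0, "ty": 0, "tz": 0.4, "spin": 0, "fingers": 0}, {"tx": 0, "ty": 0, "tz": 0.2, "spin": 0, "fingers": 0}, {"tx": 0, "ty": 0, "tz": 0.06, "spin": 0, "fingers": 0}, {"tx": 0, "ty": 0, "tz": 0, "spin": 0, "fingers": 0}]}}

```text
time: 5.2
tool_pos: [0.5727, -0.2026, 0.0198]
tool_rot: [[0.996, -0.086, 0.001], [-0.086, -0.996, -0.0], [0.001, 0.0, -1.0]]
ft_force: [-0.2, -0.1, 0.1]
finger_gap: 1.001
gripper_force: 0.0
```

>>> {"method": "move_arm", "body": {"rows": [{"tx": 0, "ty": 0, "tz": 0, "spin": 0, "fingers": 0.3}, {"tx": 0, "ty": 0, "tz": 0, "spin": 0, "fingers": 0.5}, {"tx": 0, "ty": 0, "tz": 0, "spin": 0, "fingers": 0.6}, {"tx": 0, "ty": 0, "tz": 0, "spin": 0, "fingers": 0.7}, {"tx": 0, "ty": 0, "tz": 0, "spin": 0, "fingers": 0.8}, {"tx": 0, "ty": 0, "tz": 0, "spin": 0, "fingers": 0.9}, {"tx": 0, "ty": 0, "tz": 0, "spin": 0, "fingers": 1}, {"tx": 0, "ty": 0, "tz": 0, "spin": 0, "fingers": 1}, {"tx": 0, "ty": 0, "tz": 0, "spin": 0, "fingers": 1}, {"tx": 0, "ty": 0, "tz": 0, "spin": 0, "fingers": 1}], "force": 70}}

```text
time: 6.2
tool_pos: [0.5729, -0.2033, 0.0202]
tool_rot: [[0.996, -0.087, 0.001], [-0.087, -0.996, -0.001], [0.001, 0.001, -1.0]]
ft_force: [-1.5, 0.2, 4.6]
finger_gap: 0.265
gripper_force: 71.2
```

>>> {"method": "move_arm", "body": {"rows": [{"tx": 0, "ty": 0, "tz": 0, "spin": 0, "fingers": 1}, {"tx": 0, "ty": 0, "tz": -0.1, "spin": 0, "fingers": 1}, {"tx": 0, "ty": 0, "tz": -0.3, "spin": 0, "fingers": 1}, {"tx": 0, "ty": 0, "tz": -0.5, "spin": 0, "fingers": 1}, {"tx": 0, "ty": 0, "tz": -0.6, "spin": 0, "fingers": 1}, {"tx": 0, "ty": 0, "tz": -0.6, "spin": 0, "fingers": 1}, {"tx": 0, "ty": 0, "tz": -0.6, "spin": 0, "fingers": 1}, {"tx": 0, "ty": 0, "tz": -0.5, "spin": 0, "fingers": 1}, {"tx": 0, "ty": 0, "tz": -0.4, "spin": 0, "fingers": 1}, {"tx": 0, "ty": 0, "tz": -0.2, "spin": 0, "fingers": 1}], "force": 100}}

```text
time: 7.2
tool_pos: [0.5727, -0.203, 0.2118]
tool_rot: [[0.996, -0.087, 0.002], [-0.087, -0.996, -0.001], [0.002, 0.001, -1.0]]
ft_force: [1.2, -0.6, -3.2]
finger_gap: 0.254
gripper_force: 98.2
```

Run:
```python
from h import *
c=cap("wrist");s=observe();print(s["time"],s["tool_pos"],yaw(s["tool_rot"]),s["ft_force"],s["moment"])
np.savez("w4.npz",**{k:c[k] for k in("color","depth","K","D","c2w")})
np.savez("w4s.npz",p=s["tool_pos"],R=s["tool_rot"])
cv2.imwrite("pics/w4.png",c["color"])
# expected pixels of the wrench points in the tool frame if unmoved in grip
T=lambda x,z:[*(np.array(s["tool_pos"])+np.array(s["tool_rot"])@np.array([x,0,z]))]
print(px(c,[T(.126,-.004),T(.085,-.006),T(0,-.008)]))
# z profile along centreline: depth points near tool-y=0
P,uv=pts(c,np.ones((420,560),bool));R=np.array(s["tool_rot"]);L=(P-s["tool_pos"])@R
for x in np.arange(.02,.17,.01):
    k=(abs(L[:,0]-x)<.005)&(abs(L[:,1])<.03)&(L[:,2]<.03)&(L[:,2]>-.03)
    if k.sum()>5: print("%.2f n%d z med %.4f p10 %.4f y %.4f"%(x,k.sum(),np.median(L[k,2]),np.percentile(L[k,2],10),(L[k,1].min()+L[k,1].max())/2))
```

```text
7.25 [ 0.5732 -0.2032  0.2126] -5.003675000634803 [-0.4474 -0.9589 -1.9897] [0.0005 0.0921 0.0119]
[[281.6604 -37.1197]
 [281.5594  89.385 ]
 [281.4036 286.4902]]
0.02 n1072 z med -0.0073 p10 -0.0081 y 0.0002
0.03 n1188 z med -0.0071 p10 -0.0080 y 0.0000
0.04 n1061 z med -0.0053 p10 -0.0063 y 0.0001
0.05 n1037 z med -0.0052 p10 -0.0060 y 0.0002
0.06 n1109 z med -0.0051 p10 -0.0059 y 0.0003
0.07 n933 z med -0.0008 p10 -0.0062 y 0.0002
0.08 n1304 z med -0.0063 p10 -0.0076 y 0.0003
0.09 n1511 z med -0.0061 p10 -0.0071 y 0.0003
0.10 n2335 z med -0.0033 p10 -0.0064 y 0.0005
0.11 n2533 z med -0.0027 p10 -0.0036 y 0.0003
0.12 n210 z med 0.0027 p10 -0.0029 y 0.0005
```

View pics/w4.png

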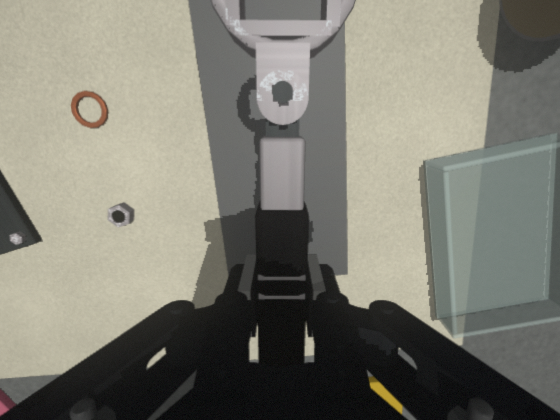

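The wrench is held level. The pin shows at (283,92) and the ring's near edge at the top of the picture, around (283,40).

```bash
python3 -c "
from h import *
plan([.5805,.0493,.212],121,20,1,dyaw=126)"
```

```text
from [ 0.5732 -0.2032  0.2126] -5.003675000634803 d [ 0.0073  0.2525 -0.0006] dyaw 126
{"tx":-0.01,"ty":-0.25,"tz":0.00,"spin":-0.79,"fingers":1},
{"tx":0.01,"ty":-0.25,"tz":0.00,"spin":-0.79,"fingers":1},
{"tx":0.04,"ty":-0.25,"tz":0.00,"spin":-0.79,"fingers":1},
{"tx":0.07,"ty":-0.24,"tz":0.00,"spin":-0.79,"fingers":1},
{"tx":0.09,"ty":-0.23,"tz":0.00,"spin":-0.79,"fingers":1},
{"tx":0.12,"ty":-0.22,"tz":0.00,"spin":-0.79,"fingers":1},
{"tx":0.14,"ty":-0.21,"tz":0.00,"spin":-0.79,"fingers":1},
{"tx":0.16,"ty":-0.19,"tz":0.00,"spin":-0.79,"fingers":1},
{"tx":0.18,"ty":-0.17,"tz":0.00,"spin":-0.79,"fingers":1},
{"tx":0.20,"ty":-0.15,"tz":0.00,"spin":-0.79,"fingers":1},
{"tx":0.22,"ty":-0.13,"tz":0.00,"spin":-0.79,"fingers":1},
{"tx":0.23,"ty":-0.10,"tz":0.00,"spin":-0.79,"fingers":1},
{"tx":0.24,"ty":-0.08,"tz":0.00,"spin":-0.79,"fingers":1},
{"tx":0.25,"ty":-0.05,"tz":0.00,"spin":-0.79,"fingers":1},
{"tx":0.25,"ty":-0.02,"tz":0.00,"spin":-0.79,"fingers":1},
{"tx":0.25,"ty":0.01,"tz":0.00,"spin":-0.79,"fingers":1},
{"tx":0.25,"ty":0.03,"tz":0.00,"spin":-0.79,"fingers":1},
{"tx":0.25,"ty":0.06,"tz":0.00,"spin":-0.79,"fingers":1},
{"tx":0.24,"ty":0.09,"tz":0.00,"spin":-0.79,"fingers":1},
{"tx":0.23,"ty":0.11,"tz":0.00,"spin":-0.79,"fingers":1},
```

>>> {"method": "move_arm", "body": {"rows": [{"tx": -0.01, "ty": -0.25, "tz": 0, "spin": -0.4, "fingers": 1}, {"tx": 0.0, "ty": -0.25, "tz": 0, "spin": -0.8, "fingers": 1}, {"tx": 0.03, "ty": -0.25, "tz": 0, "spin": -0.8, "fingers": 1}, {"tx": 0.06, "ty": -0.24, "tz": 0, "spin": -0.8, "fingers": 1}, {"tx": 0.09, "ty": -0.23, "tz": 0, "spin": -0.85, "fingers": 1}, {"tx": 0.12, "ty": -0.22, "tz": 0, "spin": -0.85, "fingers": 1}, {"tx": 0.14, "ty": -0.21, "tz": 0, "spin": -0.85, "fingers": 1}, {"tx": 0.16, "ty": -0.19, "tz": 0, "spin": -0.85, "fingers": 1}, {"tx": 0.18, "ty": -0.17, "tz": 0, "spin": -0.85, "fingers": 1}, {"tx": 0.2, "ty": -0.15, "tz": 0, "spin": -0.85, "fingers": 1}]}}

```text
time: 8.25
tool_pos: [0.5769, -0.0775, 0.2077]
tool_rot: [[0.523, 0.852, -0.003], [0.852, -0.523, 0.0], [-0.001, -0.003, -1.0]]
ft_force: [0.7, 0.2, -2.8]
finger_gap: 0.252
gripper_force: 98.3
```

>>> {"method": "move_arm", "body": {"rows": [{"tx": 0.22, "ty": -0.13, "tz": 0, "spin": -0.85, "fingers": 1}, {"tx": 0.23, "ty": -0.1, "tz": 0, "spin": -0.85, "fingers": 1}, {"tx": 0.24, "ty": -0.08, "tz": 0, "spin": -0.85, "fingers": 1}, {"tx": 0.25, "ty": -0.05, "tz": 0, "spin": -0.85, "fingers": 1}, {"tx": 0.25, "ty": -0.02, "tz": 0, "spin": -0.85, "fingers": 1}, {"tx": 0.25, "ty": 0.01, "tz": 0, "spin": -0.85, "fingers": 1}, {"tx": 0.25, "ty": 0.03, "tz": 0, "spin": -0.85, "fingers": 1}, {"tx": 0.25, "ty": 0.06, "tz": 0, "spin": -0.8, "fingers": 1}, {"tx": 0.24, "ty": 0.09, "tz": 0, "spin": -0.75, "fingers": 1}, {"tx": 0.23, "ty": 0.11, "tz": 0, "spin": -0.4, "fingers": 1}]}}

```text
time: 9.25
tool_pos: [0.5757, 0.049, 0.2078]
tool_rot: [[-0.524, 0.852, -0.002], [0.852, 0.524, -0.0], [0.001, -0.002, -1.0]]
ft_force: [0.6, -0.4, -4.0]
finger_gap: 0.256
gripper_force: 98.3
```

Run:
```python
from h import *
capture("wrist");capture("wrist")
c=cap("wrist");s=observe();print(s["time"],s["tool_pos"],yaw(s["tool_rot"]),s["ft_force"],s["moment"])
np.savez("w5.npz",**{k:c[k] for k in("color","depth","K","D","c2w")})
np.savez("w5s.npz",p=s["tool_pos"],R=s["tool_rot"])
p=px(c,[[.589,.171,.149]])[0];print(p)
u,v=int(p[0])-53,max(0,int(p[1])-40)
print(u,v);a=c["color"][v:v+80,u:u+106]
L=cv2.resize(a,None,fx=5,fy=5,interpolation=cv2.INTER_CUBIC)
b=c["color"][0:150,225:340];R=cv2.resize(b,None,fx=2.3,fy=2.3,interpolation=cv2.INTER_CUBIC)
H=max(L.shape[0],R.shape[0]);o=np.zeros((H,L.shape[1]+R.shape[1],3),np.uint8);o[:L.shape[0],:L.shape[1]]=L;o[:R.shape[0],L.shape[1]:]=R
cv2.imwrite("pics/w5.png",o);print(o.shape)
```

```text
9.4 [0.5759 0.0489 0.2081] 121.39536437754285 [-0.044  -0.1257 -3.9321] [-0.1837 -0.0975  0.0006]
[411.9247  81.7747]
358 41
(400, 794, 3)
```

View pics/w5.png

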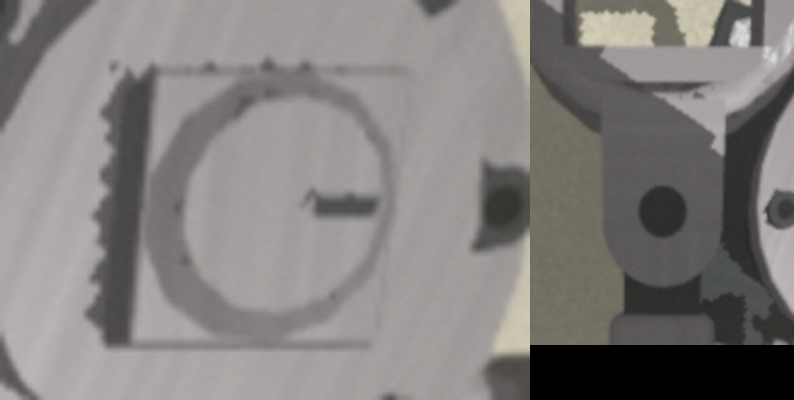

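The left half shows the plug's square head clearly: corners at about (153,68), (410,68), (372,346) and (133,345), sides nearly parallel to the tool axes. The right half shows the joint pin at (662,211) and the bore's near edge at row 46.

Run:
```python
from h import *
c=dict(np.load("w5.npz"));t=np.load("w5s.npz");R=t["R"];p=t["p"]
f=lambda q:np.array(q)/5.+[358-.4,41-.4]
q=atz(c,f([[153,68],[410,68],[372,346],[133,345]]),.147)
print(q.mean(0)); 
e=np.roll(q,-1,0)-q
print(np.linalg.norm(e,axis=1),np.degrees(np.arctan2(e[:,1],e[:,0]))%90+90)
disk=atz(c,f([[285,205]]),.151);print("disk",disk)
# ring in tool frame
g=lambda q:(np.array(q)-[530,0])/2.3+[225-.3,-.3]
zr=p[2]+.0031
def tl(uv,z): return (atz(c,uv,z)-p)@R
print("pin",tl(g([[662,211]]),p[2]+.006),"bore",tl(g([[565,46],[765,46]]),zr),"lug",tl(g([[603,160],[723,160]]),p[2]+.006))
print("plug in tool",(q.mean(0)-p)@R)
```

```text
[0.5894 0.1709 0.147 ]
[0.0293 0.0301 0.0287 0.03  ] [121.3643 121.9406 121.2054 123.0816]
disk [[0.5897 0.1713 0.151 ]]
pin [[ 0.0875 -0.0006 -0.0059]] bore [[ 0.1124 -0.0163 -0.003 ]
 [ 0.1125  0.016  -0.0031]] lug [[ 0.0953 -0.0103 -0.0059]
 [ 0.0953  0.0094 -0.006 ]]
plug in tool [0.0971 0.0752 0.061 ]
```

```bash
sed -i 's/return cv2.undistortPoints(np.asarray(uv,float).reshape(-1,1,2),c\["K"\],c\["D"\])/return cv2.undistortPointsIter(np.asarray(uv,float).reshape(-1,1,2),c["K"],c["D"],None,None,(3,200,1e-9))/' h.py
python3 - <<'E'
from h import *
c=dict(np.load("w5.npz"));t=np.load("w5s.npz");R=t["R"];p=t["p"]
print(c["D"])
def tl(uv,z): return (atz(c,uv,z)-p)@R
for uv,z in (([[282.1,91.4]],-.006),([[239.9,19.7],[326.9,19.7]],-.003)):
    Q=tl(uv,p[2]-z);print(Q,px(c,p+Q@R.T))
f=lambda q:np.array(q)/5.+[358-.4,41-.4]
q=atz(c,f([[153,68],[410,68],[372,346],[133,345]]),.147)
print(q.mean(0),(q.mean(0)-p)@R);e=np.roll(q,-1,0)-q
print(np.linalg.norm(e,axis=1),np.degrees(np.arctan2(e[:,1],e[:,0]))%90+90)
P,uv=pts(c,np.ones((420,560),bool));L=(P-p)@R
# bore near edge from depth: centreline |y|<10mm, ring-level points
k=(abs(L[:,1])<.01)&(L[:,2]<.004)&(L[:,0]>.06);print("ring bar max x",np.percentile(L[k,0],[50,90,98,100]))
k=(L[:,2]<.004)&(L[:,0]>.1)&(abs(L[:,1])<.04);print("y ext",L[k,1].min(),L[k,1].max())
c3=dict(np.load("w3.npz"));print(atz(c3,[[292,74]],.024),atz(c3,[[285.7,200]],.028),atz(c3,[[289.7,119]],.026))
E
```

```text
[0.0062 0.     0.     0.     0.    ]
[[ 0.0875 -0.0006 -0.0059]] [[282.1  91.4]]
[[ 0.1124 -0.0163 -0.0029]
 [ 0.1125  0.016  -0.003 ]] [[239.9  19.7]
 [326.9  19.7]]
[0.5894 0.1709 0.147 ] [0.0971 0.0752 0.061 ]
[0.0293 0.0301 0.0287 0.03  ] [121.3643 121.9406 121.2054 123.0816]
ring bar max x [0.09   0.1082 0.1115 0.1126]
y ext -0.02661214335500981 0.02624143459901298
[[ 0.6974 -0.2164  0.024 ]] [[ 0.5725 -0.2048  0.028 ]] [[ 0.6559 -0.2124  0.026 ]]
```

>>> {"method": "move_arm", "body": {"rows": [{"tx": -0.06, "ty": 0.16, "tz": 0, "spin": -0.03, "fingers": 1}, {"tx": -0.12, "ty": 0.3, "tz": 0, "spin": 0, "fingers": 1}, {"tx": -0.14, "ty": 0.35, "tz": 0, "spin": 0, "fingers": 1}, {"tx": -0.14, "ty": 0.35, "tz": 0, "spin": 0, "fingers": 1}, {"tx": -0.1, "ty": 0.25, "tz": 0, "spin": 0, "fingers": 1}, {"tx": -0.04, "ty": 0.1, "tz": 0.1, "spin": 0, "fingers": 1}, {"tx": 0, "ty": 0, "tz": 0.2, "spin": 0, "fingers": 1}, {"tx": 0, "ty": 0, "tz": 0.2, "spin": 0, "fingers": 1}, {"tx": 0, "ty": 0, "tz": 0.1, "spin": 0, "fingers": 1}, {"tx": 0, "ty": 0, "tz": 0, "spin": 0, "fingers": 1}]}}

```text
time: 10.4
tool_pos: [0.6549, 0.0624, 0.1774]
tool_rot: [[-0.524, 0.852, -0.004], [0.852, 0.524, -0.0], [0.002, -0.003, -1.0]]
ft_force: [-0.1, 0.5, -3.1]
finger_gap: 0.256
gripper_force: 98.4
```

Run:
```python
from h import *
s=observe();p=np.array(s["tool_pos"]);R=np.array(s["tool_rot"]);print(s["time"],p,yaw(R),s["ft_force"],s["moment"])
print("plug in tool",(np.array([.5894,.1709,.147])-p)@R)
c=cap("wrist")
o=cv2.resize(c["color"][0:110,200:360],None,fx=5,fy=5,interpolation=cv2.INTER_CUBIC);cv2.imwrite("pics/w6.png",o)
```

```text
10.4 [0.6549 0.0624 0.1774] 121.62031721213849 [-0.0588  0.5405 -3.1261] [-0.1404 -0.0959  0.0635]
plug in tool [0.1267 0.0012 0.0306]
```

View pics/w6.png

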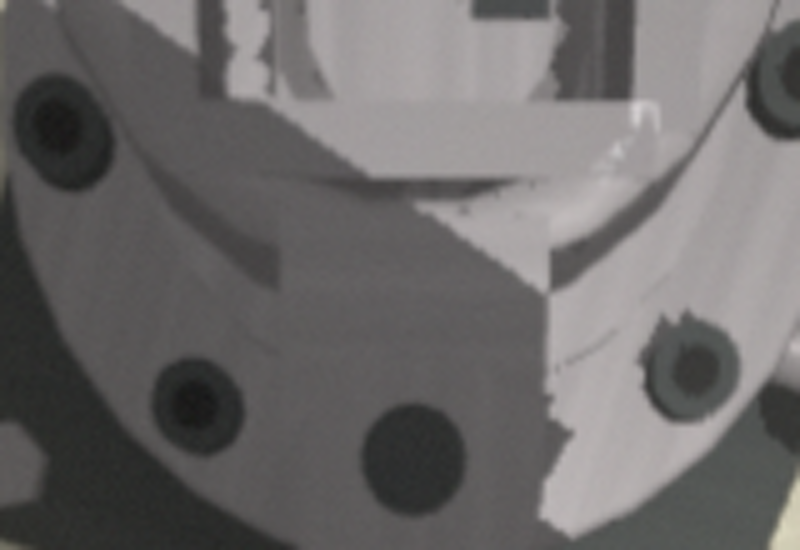

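The view shows the plug's round top inside the bore opening (bore 200–635 px, disc about 310–560), roughly 1 mm to the right. I'll nudge it and lower carefully.

>>> {"method": "move_arm", "body": {"rows": [{"tx": 0, "ty": 0.024, "tz": 0, "spin": 0, "fingers": 1}, {"tx": 0, "ty": 0, "tz": 0, "spin": 0, "fingers": 1}, {"tx": 0, "ty": 0, "tz": 0.06, "spin": 0, "fingers": 1}, {"tx": 0, "ty": 0, "tz": 0.06, "spin": 0, "fingers": 1}, {"tx": 0, "ty": 0, "tz": 0.06, "spin": 0, "fingers": 1}, {"tx": 0, "ty": 0, "tz": 0.05, "spin": 0, "fingers": 1}, {"tx": 0, "ty": 0, "tz": 0.04, "spin": 0, "fingers": 1}, {"tx": 0, "ty": 0, "tz": 0.02, "spin": 0, "fingers": 1}, {"tx": 0, "ty": 0, "tz": 0, "spin": 0, "fingers": 1}, {"tx": 0, "ty": 0, "tz": 0, "spin": 0, "fingers": 1}]}}

```text
time: 11.45
tool_pos: [0.6579, 0.0632, 0.1649]
tool_rot: [[-0.524, 0.851, 0.0], [0.851, 0.524, 0.0], [-0.0, 0.0, -1.0]]
ft_force: [0.4, 0.7, -3.2]
finger_gap: 0.253
gripper_force: 98.4
```

Run:
```python
from h import *
for i in range(3):
    s=observe();p=np.array(s["tool_pos"]);R=np.array(s["tool_rot"]);print(s["time"],p,yaw(R),s["ft_force"],s["moment"],"plug in tool",(np.array([.5894,.1709,.147])-p)@R);
    if i<2: c=cap("wrist")
def tl(uv,z): return (atz(c,uv,z)-p)@R
g=c["color"][0:110,200:360];cv2.imwrite("pics/w7.png",cv2.resize(g,None,fx=5,fy=5,interpolation=cv2.INTER_CUBIC))
P,uv=pts(c,np.ones((420,560),bool));L=(P-p)@R
k=(L[:,2]<.004)&(L[:,2]>-.008)&(abs(L[:,1])<.04)&(L[:,0]>.1);print("ring y",L[k,1].min(),L[k,1].max())
# plug top through the bore
k=(abs(L[:,0]-.117)<.004)&(abs(L[:,1])<.016)&(L[:,2]>.008)&(L[:,2]<.022)
print("plug pts",k.sum(),L[k].min(0) if k.any() else 0,L[k].max(0) if k.any() else 0)
for r in (5,10,15):
    row=c["depth"][r,232:336];print(r,(row[::3]*1000).astype(int))
```

```text
11.45 [0.6579 0.0632 0.1649] 121.63291185274971 [ 0.3507  0.6682 -3.1637] [-0.1534 -0.1283 -0.0179] plug in tool [ 0.1277 -0.0018  0.0179]
11.5 [0.658  0.0632 0.165 ] 121.63214811398285 [ 0.7282 -0.0623 -3.7392] [-0.1866 -0.1031  0.0003] plug in tool [ 0.1277 -0.0019  0.0179]
11.55 [0.658  0.0632 0.165 ] 121.6315006778626 [-0.3145 -1.4846 -4.478 ] [-0.1575 -0.0948 -0.0455] plug in tool [ 0.1277 -0.0019  0.018 ]
ring y -0.026685156502942738 0.02618121014776101
plug pts 939 [ 0.1149 -0.016   0.0085] [0.121  0.0156 0.0196]
5 [110 111 110 115 125 130 128 126 126 124 125 125 125 125 124 124 127 126
 125 125 125 126 125 125 126 127 128 128 140 139 124 116 111 110 110]
10 [112 110 111 116 126 128 129 127 128 126 125 126 126 126 126 126 126 126
 125 125 126 125 126 128 128 129 129 130 140 140 123 115 111 112 111]
15 [112 112 111 116 124 130 130 129 128 129 127 126 127 126 126 127 126 126
 126 125 126 127 129 128 130 129 129 130 140 139 123 115 111 111 111]
```

>>> {"method": "move_arm", "body": {"rows": [{"tx": 0, "ty": -0.03, "tz": 0, "spin": 0, "fingers": 1}, {"tx": 0, "ty": 0, "tz": 0, "spin": 0, "fingers": 1}, {"tx": 0, "ty": 0, "tz": 0.04, "spin": 0, "fingers": 1}, {"tx": 0, "ty": 0, "tz": 0.04, "spin": 0, "fingers": 1}, {"tx": 0, "ty": 0, "tz": 0.04, "spin": 0, "fingers": 1}, {"tx": 0, "ty": 0, "tz": 0.04, "spin": 0, "fingers": 1}, {"tx": 0, "ty": 0, "tz": 0, "spin": 0, "fingers": 1}, {"tx": 0, "ty": 0, "tz": 0, "spin": 0, "fingers": 1}, {"tx": 0, "ty": 0, "tz": 0, "spin": 0, "fingers": 1}, {"tx": 0, "ty": 0, "tz": 0, "spin": 0, "fingers": 1}]}}

```text
time: 12.55
tool_pos: [0.6567, 0.0624, 0.157]
tool_rot: [[-0.524, 0.851, 0.0], [0.851, 0.524, -0.0], [-0.0, 0.0, -1.0]]
ft_force: [-0.6, 0.2, -3.9]
finger_gap: 0.25
gripper_force: 98.4
```

>>> {"method": "move_arm", "body": {"rows": [{"tx": 0, "ty": 0, "tz": 0.03, "spin": 0, "fingers": 1}, {"tx": 0, "ty": 0, "tz": 0.03, "spin": 0, "fingers": 1}, {"tx": 0, "ty": 0, "tz": 0.02, "spin": 0, "fingers": 1}, {"tx": 0, "ty": 0, "tz": 0.02, "spin": 0, "fingers": 1}, {"tx": 0, "ty": 0, "tz": 0.01, "spin": 0, "fingers": 1}, {"tx": 0, "ty": 0, "tz": 0, "spin": 0, "fingers": 1}, {"tx": 0, "ty": 0, "tz": 0, "spin": 0, "fingers": 1}, {"tx": 0, "ty": 0, "tz": 0, "spin": 0, "fingers": 1}, {"tx": 0, "ty": 0, "tz": 0, "spin": 0, "fingers": 1}, {"tx": 0, "ty": 0, "tz": 0, "spin": 0, "fingers": 1}]}}

```text
time: 13.55
tool_pos: [0.6566, 0.0624, 0.1514]
tool_rot: [[-0.524, 0.851, 0.0], [0.851, 0.524, 0.0], [0.0, 0.0, -1.0]]
ft_force: [0.0, 1.3, -2.2]
finger_gap: 0.252
gripper_force: 98.5
```

```bash
cat >> h.py <<'E'
def st():
    s=observe();p=np.array(s["tool_pos"]);R=np.array(s["tool_rot"]);F=np.array(s["ft_force"])@R
    M=np.array(s["moment"])@R
    q=(np.array([.5894,.1709,.135])-p)@R
    print("t%.2f"%s["time"],p,"yaw %.2f"%yaw(R),"F_tool",F,"M_tool",M,"plug in tool",q)
    return s,p,R,F,M
E
python3 - <<'E'
from h import *
st();c=cap("wrist");st()
P,uv=pts(c,np.ones((420,560),bool))
s,p,R,F,M=st();L=(P-p)@R
k=(abs(L[:,0]-.105)<.005)&(abs(L[:,1])<.02)&(L[:,2]<.004);print("ring top z",np.median(P[k],0),k.sum())
k=(abs(L[:,0]-.03)<.005)&(abs(L[:,1])<.008)&(L[:,2]<.004);print("grip top z",np.median(P[k],0),k.sum())
E
```

```text
t13.55 [0.6566 0.0624 0.1514] yaw 121.63 F_tool [1.0476 0.6888 2.2204] M_tool [0.0608 0.0908 0.    ] plug in tool [ 0.1276 -0.0003  0.0164]
t13.60 [0.6566 0.0624 0.1514] yaw 121.63 F_tool [-0.2515 -0.7905  2.1299] M_tool [ 0.0218  0.0111 -0.0557] plug in tool [ 0.1276 -0.0003  0.0164]
t13.60 [0.6566 0.0624 0.1514] yaw 121.63 F_tool [-0.2515 -0.7905  2.1299] M_tool [ 0.0218  0.0111 -0.0557] plug in tool [ 0.1276 -0.0003  0.0164]
ring top z [0.6012 0.1519 0.1557] 2686
grip top z [0.6408 0.0879 0.1597] 784
```

The ring is seated over the head (ring top at 0.1557 m, against 0.155 m nominal). Now I start the clockwise arc about the plug.

>>> {"method": "move_arm", "body": {"rows": [{"tx": 0, "ty": 0, "tz": 0.016, "spin": 0, "fingers": 1}, {"tx": 0, "ty": -0.04, "tz": 0, "spin": 0.12, "fingers": 1}, {"tx": 0.001, "ty": -0.071, "tz": 0, "spin": 0.2, "fingers": 1}, {"tx": 0.002, "ty": -0.071, "tz": 0, "spin": 0.2, "fingers": 1}, {"tx": 0.002, "ty": -0.071, "tz": 0, "spin": 0.2, "fingers": 1}, {"tx": 0.002, "ty": -0.071, "tz": 0, "spin": 0.2, "fingers": 1}, {"tx": 0.002, "ty": -0.071, "tz": 0, "spin": 0.2, "fingers": 1}, {"tx": 0.001, "ty": -0.043, "tz": 0, "spin": 0.12, "fingers": 1}, {"tx": 0, "ty": 0, "tz": 0, "spin": 0, "fingers": 1}, {"tx": 0, "ty": 0, "tz": 0, "spin": 0, "fingers": 1}]}}

```text
time: 14.6
tool_pos: [0.6371, 0.0527, 0.1507]
tool_rot: [[-0.37, 0.929, 0.0], [0.929, 0.37, 0.0], [-0.0, 0.0, -1.0]]
ft_force: [-0.2, -0.2, 0.8]
finger_gap: 0.257
gripper_force: 98.9
```

```bash
cat >> h.py <<'E'
def joint():
    c=cap("wrist");s,p,R,F,M=st()
    P,uv=pts(c,np.ones((420,560),bool));L=(P-p)@R
    # ring-head bar (rear face of bore) from depth: near bore edge points at ring top level; lug side edges
    out=[]
    for x in np.arange(.076,.103,.003):
        k=(abs(L[:,0]-x)<.0015)&(abs(L[:,1])<.02)&(L[:,2]<.0)&(L[:,2]>-.009)
        if k.sum()>10: out.append((x,(L[k,1].min()+L[k,1].max())/2))
    o=np.array(out)
    print("F+M about pin: %.3f"%(F[1]*.085+M[2]),"lug slope deg %.2f"%np.degrees(np.polyfit(o[:,0],o[:,1],1)[0]) if len(o)>2 else "", o.T[1]*1000)
    return c
E
python3 -c "
from h import *
joint()"
```

```text
t14.65 [0.637  0.0527 0.1507] yaw 111.70 F_tool [ 0.6182  0.599  -0.9214] M_tool [-0.1062  0.3115 -0.0802] plug in tool [ 0.1274 -0.0006  0.0156]
F+M about pin: -0.029 lug slope deg 0.28 [-0.6935 -0.5827 -0.5881 -0.5481 -0.7568 -0.7168 -0.5706 -0.563  -0.4576]
```

>>> {"method": "move_arm", "body": {"rows": [{"tx": 0.001, "ty": -0.035, "tz": 0, "spin": 0.1, "fingers": 1}, {"tx": 0.001, "ty": -0.043, "tz": 0, "spin": 0.12, "fingers": 1}, {"tx": 0.001, "ty": -0.043, "tz": 0, "spin": 0.12, "fingers": 1}, {"tx": 0.001, "ty": -0.043, "tz": 0, "spin": 0.12, "fingers": 1}, {"tx": 0.001, "ty": -0.043, "tz": 0, "spin": 0.12, "fingers": 1}, {"tx": 0.001, "ty": -0.043, "tz": 0, "spin": 0.12, "fingers": 1}, {"tx": 0.001, "ty": -0.035, "tz": 0, "spin": 0.1, "fingers": 1}, {"tx": 0, "ty": 0, "tz": 0, "spin": 0, "fingers": 1}, {"tx": 0, "ty": 0, "tz": 0, "spin": 0, "fingers": 1}, {"tx": 0, "ty": 0, "tz": 0, "spin": 0, "fingers": 1}]}}

```text
time: 15.65
tool_pos: [0.6235, 0.0484, 0.1507]
tool_rot: [[-0.264, 0.965, 0.0], [0.965, 0.264, -0.0], [-0.0, 0.0, -1.0]]
ft_force: [1.8, 0.2, 1.7]
finger_gap: 0.256
gripper_force: 99.0
```

```bash
sed -i 's/F\[1\]\*.085+M\[2\])/F[1]*.085-M[2]),"plug %.3f"%(F[1]*.126-M[2])/' h.py
python3 -c "
from h import *
joint()"
```

```text
t15.70 [0.6235 0.0483 0.1506] yaw 105.30 F_tool [-1.4217  2.4665 -1.2077] M_tool [-0.4446  0.1227  0.0389] plug in tool [ 0.1272 -0.0005  0.0156]
F+M about pin: 0.171 plug 0.272 lug slope deg -0.21 [-0.6293 -0.6172 -0.6688 -0.6183 -0.7583 -0.6967 -0.6286 -0.6666 -0.756 ]
```

>>> {"method": "move_arm", "body": {"rows": [{"tx": 0.001, "ty": -0.035, "tz": 0, "spin": 0.1, "fingers": 1}, {"tx": 0.001, "ty": -0.043, "tz": 0, "spin": 0.12, "fingers": 1}, {"tx": 0.001, "ty": -0.043, "tz": 0, "spin": 0.12, "fingers": 1}, {"tx": 0.001, "ty": -0.043, "tz": 0, "spin": 0.12, "fingers": 1}, {"tx": 0.001, "ty": -0.043, "tz": 0, "spin": 0.12, "fingers": 1}, {"tx": 0.001, "ty": -0.043, "tz": 0, "spin": 0.12, "fingers": 1}, {"tx": 0.001, "ty": -0.035, "tz": 0, "spin": 0.1, "fingers": 1}, {"tx": 0, "ty": 0, "tz": 0, "spin": 0, "fingers": 1}, {"tx": 0, "ty": 0, "tz": 0, "spin": 0, "fingers": 1}, {"tx": 0, "ty": 0, "tz": 0, "spin": 0, "fingers": 1}]}}

```text
time: 16.7
tool_pos: [0.6095, 0.0455, 0.1506]
tool_rot: [[-0.155, 0.988, 0.0], [0.988, 0.155, -0.0], [-0.0, 0.0, -1.0]]
ft_force: [3.6, -2.1, 2.1]
finger_gap: 0.253
gripper_force: 99.1
```

```bash
python3 -c "
from h import *
joint()"
```

```text
t16.75 [0.6095 0.0455 0.1506] yaw 98.90 F_tool [-3.0898  3.4245 -2.3351] M_tool [-0.776  -0.2441  0.0061] plug in tool [ 0.127  -0.0005  0.0156]
F+M about pin: 0.285 plug 0.425 lug slope deg 0.03 [-0.7061 -0.6967 -0.6458 -0.6809 -0.7033 -0.623  -0.6721 -0.6937 -0.6831]
```

>>> {"method": "move_arm", "body": {"rows": [{"tx": -0.007, "ty": -0.035, "tz": 0, "spin": 0.1, "fingers": 1}, {"tx": 0, "ty": -0.043, "tz": 0, "spin": 0.12, "fingers": 1}, {"tx": 0, "ty": -0.043, "tz": 0, "spin": 0.12, "fingers": 1}, {"tx": 0, "ty": -0.043, "tz": 0, "spin": 0.12, "fingers": 1}, {"tx": 0, "ty": -0.043, "tz": 0, "spin": 0.12, "fingers": 1}, {"tx": 0, "ty": -0.043, "tz": 0, "spin": 0.12, "fingers": 1}, {"tx": 0, "ty": -0.035, "tz": 0, "spin": 0.1, "fingers": 1}, {"tx": 0, "ty": 0, "tz": 0, "spin": 0, "fingers": 1}, {"tx": 0, "ty": 0, "tz": 0, "spin": 0, "fingers": 1}, {"tx": 0, "ty": 0, "tz": 0, "spin": 0, "fingers": 1}]}}

```text
time: 17.75
tool_pos: [0.5953, 0.0441, 0.1506]
tool_rot: [[-0.043, 0.999, 0.0], [0.999, 0.043, 0.001], [0.001, 0.0, -1.0]]
ft_force: [4.8, 0.2, 1.6]
finger_gap: 0.255
gripper_force: 99.0
```

```bash
python3 -c "
from h import *
joint()"
```

```text
t17.80 [0.5953 0.0441 0.1505] yaw 92.50 F_tool [-0.2356  4.9343 -0.581 ] M_tool [-1.102   0.3085  0.0665] plug in tool [ 0.127  -0.0003  0.0156]
F+M about pin: 0.353 plug 0.555 lug slope deg 0.43 [-0.6359 -0.6449 -0.6338 -0.6491 -0.5042 -0.5248 -0.6494 -0.6997 -0.2839]
```

>>> {"method": "move_arm", "body": {"rows": [{"tx": -0.002, "ty": -0.043, "tz": 0, "spin": 0.12, "fingers": 1}, {"tx": 0, "ty": -0.05, "tz": 0, "spin": 0.14, "fingers": 1}, {"tx": 0, "ty": -0.05, "tz": 0, "spin": 0.14, "fingers": 1}, {"tx": 0, "ty": -0.05, "tz": 0, "spin": 0.14, "fingers": 1}, {"tx": 0, "ty": -0.05, "tz": 0, "spin": 0.14, "fingers": 1}, {"tx": 0, "ty": -0.05, "tz": 0, "spin": 0.14, "fingers": 1}, {"tx": 0, "ty": -0.043, "tz": 0, "spin": 0.12, "fingers": 1}, {"tx": 0, "ty": 0, "tz": 0, "spin": 0, "fingers": 1}, {"tx": 0, "ty": 0, "tz": 0, "spin": 0, "fingers": 1}, {"tx": 0, "ty": 0, "tz": 0, "spin": 0, "fingers": 1}]}}

```text
time: 18.8
tool_pos: [0.5788, 0.0444, 0.1506]
tool_rot: [[0.087, 0.996, 0.001], [0.996, -0.087, 0.001], [0.001, 0.001, -1.0]]
ft_force: [5.8, 0.2, 0.3]
finger_gap: 0.255
gripper_force: 98.9
```

```bash
python3 -c "
from h import *
joint()"
```

```text
t18.85 [0.5788 0.0444 0.1506] yaw 85.00 F_tool [1.1468 5.771  0.3356] M_tool [-1.1431  0.591  -0.0015] plug in tool [ 0.1269 -0.0005  0.0157]
F+M about pin: 0.492 plug 0.729 lug slope deg 0.11 [-0.6284 -0.6689 -0.667  -0.6754 -0.6717 -0.6943 -0.6951 -0.6789 -0.5119]
```

>>> {"method": "move_arm", "body": {"rows": [{"tx": 0, "ty": -0.043, "tz": 0, "spin": 0.12, "fingers": 1}, {"tx": 0, "ty": -0.05, "tz": 0, "spin": 0.14, "fingers": 1}, {"tx": 0, "ty": -0.05, "tz": 0, "spin": 0.14, "fingers": 1}, {"tx": 0, "ty": -0.05, "tz": 0, "spin": 0.14, "fingers": 1}, {"tx": 0, "ty": -0.05, "tz": 0, "spin": 0.14, "fingers": 1}, {"tx": 0, "ty": -0.05, "tz": 0, "spin": 0.14, "fingers": 1}, {"tx": 0, "ty": -0.043, "tz": 0, "spin": 0.12, "fingers": 1}, {"tx": 0, "ty": 0, "tz": 0, "spin": 0, "fingers": 1}, {"tx": 0, "ty": 0, "tz": 0, "spin": 0, "fingers": 1}, {"tx": 0, "ty": 0, "tz": 0, "spin": 0, "fingers": 1}]}}

```text
time: 19.85
tool_pos: [0.5625, 0.047, 0.1506]
tool_rot: [[0.216, 0.976, 0.002], [0.976, -0.216, 0.001], [0.002, 0.001, -1.0]]
ft_force: [6.5, 1.8, -0.3]
finger_gap: 0.253
gripper_force: 98.9
```

```bash
python3 -c "
from h import *
joint()"
```

```text
t19.90 [0.5625 0.047  0.1507] yaw 77.51 F_tool [ 2.476   4.5471 -0.2222] M_tool [-1.2498  0.8531 -0.113 ] plug in tool [ 0.1268 -0.0006  0.0159]
F+M about pin: 0.499 plug 0.686 lug slope deg -0.18 [-0.7856 -0.7866 -0.6511 -0.6243 -0.8366 -0.8201 -0.6543 -0.6567 -0.9726]
```

>>> {"method": "move_arm", "body": {"rows": [{"tx": 0, "ty": -0.035, "tz": 0, "spin": 0.1, "fingers": 1}, {"tx": 0.002, "ty": -0.043, "tz": 0, "spin": 0.12, "fingers": 1}, {"tx": 0.002, "ty": -0.043, "tz": 0, "spin": 0.12, "fingers": 1}, {"tx": 0.002, "ty": -0.043, "tz": 0, "spin": 0.12, "fingers": 1}, {"tx": 0, "ty": -0.043, "tz": 0, "spin": 0.12, "fingers": 1}, {"tx": 0, "ty": -0.043, "tz": 0, "spin": 0.12, "fingers": 1}, {"tx": 0, "ty": -0.035, "tz": 0, "spin": 0.1, "fingers": 1}, {"tx": 0, "ty": 0, "tz": 0, "spin": 0, "fingers": 1}, {"tx": 0, "ty": 0, "tz": 0, "spin": 0, "fingers": 1}, {"tx": 0, "ty": 0, "tz": 0, "spin": 0, "fingers": 1}]}}

```text
time: 20.9
tool_pos: [0.5497, 0.0506, 0.1508]
tool_rot: [[0.324, 0.946, 0.003], [0.946, -0.324, 0.0], [0.001, 0.003, -1.0]]
ft_force: [7.6, 1.0, -1.1]
finger_gap: 0.257
gripper_force: 98.8
```

```bash
python3 -c "
from h import *
joint();joint()"
```

```text
t20.95 [0.5497 0.0506 0.1508] yaw 71.12 F_tool [3.3685 6.7687 1.71  ] M_tool [-1.4699  0.8325 -0.1831] plug in tool [ 0.1266 -0.0015  0.016 ]
F+M about pin: 0.758 plug 1.036 lug slope deg -1.11 [-0.8289 -0.8513 -0.6273 -0.764  -0.839  -0.7809 -1.0404 -1.0132 -1.3687]
t21.00 [0.5497 0.0506 0.1508] yaw 71.12 F_tool [3.8512 6.9709 1.134 ] M_tool [-1.4856  0.8513 -0.1443] plug in tool [ 0.1266 -0.0015  0.016 ]
F+M about pin: 0.737 plug 1.023 lug slope deg -1.17 [-0.7844 -0.7694 -0.6358 -0.7874 -0.813  -0.8196 -0.9908 -0.9861 -1.3555]
```

Break-over is starting: pin torque is about 0.75 N m and the lug is at −1.1°. From here I pivot about the pin in a small step.

>>> {"method": "move_arm", "body": {"rows": [{"tx": 0, "ty": -0.026, "tz": 0, "spin": 0.1, "fingers": 1}, {"tx": 0.001, "ty": -0.026, "tz": 0, "spin": 0.1, "fingers": 1}, {"tx": 0.001, "ty": -0.026, "tz": 0, "spin": 0.1, "fingers": 1}, {"tx": 0.001, "ty": -0.026, "tz": 0, "spin": 0.1, "fingers": 1}, {"tx": 0.001, "ty": -0.026, "tz": 0, "spin": 0.1, "fingers": 1}, {"tx": 0.001, "ty": -0.026, "tz": 0, "spin": 0.1, "fingers": 1}, {"tx": 0, "ty": -0.026, "tz": 0, "spin": 0.1, "fingers": 1}, {"tx": 0, "ty": 0, "tz": 0, "spin": 0, "fingers": 1}, {"tx": 0, "ty": 0, "tz": 0, "spin": 0, "fingers": 1}, {"tx": 0, "ty": 0, "tz": 0, "spin": 0, "fingers": 1}]}}

```text
time: 22.0
tool_pos: [0.5413, 0.0539, 0.1508]
tool_rot: [[0.414, 0.91, 0.003], [0.91, -0.414, -0.0], [0.001, 0.003, -1.0]]
ft_force: [7.6, 0.8, -1.7]
finger_gap: 0.253
gripper_force: 98.8
```

```bash
python3 -c "
from h import *
joint();c=joint();cv2.imwrite('pics/w8.png',c['color'])"
```

```text
t22.05 [0.5413 0.0539 0.1509] yaw 65.52 F_tool [3.0412 6.5304 1.6403] M_tool [-1.3968  0.8337 -0.2106] plug in tool [ 0.1264 -0.0048  0.016 ]
F+M about pin: 0.766 plug 1.033 lug slope deg -7.52 [-0.5422 -0.6876 -0.5586 -0.7656 -1.1734 -1.3061 -1.7051 -1.8669 -4.8521]
t22.10 [0.5413 0.0539 0.1508] yaw 65.52 F_tool [3.1411 6.3372 1.6101] M_tool [-1.4494  0.896  -0.231 ] plug in tool [ 0.1264 -0.0048  0.0159]
F+M about pin: 0.770 plug 1.029 lug slope deg -6.96 [-0.5285 -0.5677 -0.5716 -0.7245 -1.1275 -1.2957 -1.6463 -1.8665 -4.3427]
```

>>> {"method": "move_arm", "body": {"rows": [{"tx": 0, "ty": -0.025, "tz": 0, "spin": 0.1, "fingers": 1}, {"tx": 0.001, "ty": -0.025, "tz": 0, "spin": 0.1, "fingers": 1}, {"tx": 0.001, "ty": -0.025, "tz": 0, "spin": 0.1, "fingers": 1}, {"tx": 0.001, "ty": -0.025, "tz": 0, "spin": 0.1, "fingers": 1}, {"tx": 0, "ty": -0.025, "tz": 0, "spin": 0.1, "fingers": 1}, {"tx": 0, "ty": -0.015, "tz": 0, "spin": 0.06, "fingers": 1}, {"tx": 0, "ty": 0, "tz": 0, "spin": 0, "fingers": 1}, {"tx": 0, "ty": 0, "tz": 0, "spin": 0, "fingers": 1}, {"tx": 0, "ty": 0, "tz": 0, "spin": 0, "fingers": 1}, {"tx": 0, "ty": 0, "tz": 0, "spin": 0, "fingers": 1}]}}

```text
time: 23.1
tool_pos: [0.535, 0.0571, 0.1508]
tool_rot: [[0.484, 0.875, 0.003], [0.875, -0.484, -0.0], [0.001, 0.003, -1.0]]
ft_force: [7.6, -0.7, -0.9]
finger_gap: 0.254
gripper_force: 98.8
```

```bash
python3 -c "
from h import *
joint();c=joint();cv2.imwrite('pics/w8.png',c['color'])"
```

```text
t23.15 [0.535  0.0571 0.1508] yaw 61.05 F_tool [2.9518 6.2189 0.6083] M_tool [-1.3117  0.9405 -0.2654] plug in tool [ 0.1259 -0.0076  0.0159]
F+M about pin: 0.794 plug 1.049 lug slope deg -12.96 [-0.507  -0.5402 -0.5614 -0.8792 -1.2655 -1.8376 -2.3621 -4.6384 -6.4707]
t23.20 [0.535  0.0571 0.1508] yaw 61.05 F_tool [ 1.8184  6.6841 -0.4107] M_tool [-1.3133  0.8909 -0.3121] plug in tool [ 0.1259 -0.0076  0.0159]
F+M about pin: 0.880 plug 1.154 lug slope deg -12.61 [-0.5361 -0.5152 -0.5374 -0.8769 -1.3    -1.8449 -2.2059 -4.3728 -6.4706]
```

The break-over is clear, about 0.18 rad from the geometry (lug slope about −12°), well short of the stop. I stop here and swing the handle back about the pin to let the spring close.

>>> {"method": "move_arm", "body": {"rows": [{"tx": 0, "ty": 0.04, "tz": 0, "spin": -0.157, "fingers": 1}, {"tx": -0.001, "ty": 0.04, "tz": 0, "spin": -0.157, "fingers": 1}, {"tx": -0.001, "ty": 0.04, "tz": 0, "spin": -0.157, "fingers": 1}, {"tx": -0.001, "ty": 0.04, "tz": 0, "spin": -0.157, "fingers": 1}, {"tx": -0.001, "ty": 0.04, "tz": 0, "spin": -0.157, "fingers": 1}, {"tx": -0.001, "ty": 0.04, "tz": 0, "spin": -0.157, "fingers": 1}, {"tx": -0.001, "ty": 0.04, "tz": 0, "spin": -0.157, "fingers": 1}, {"tx": -0.001, "ty": 0.042, "tz": 0, "spin": -0.161, "fingers": 1}, {"tx": 0, "ty": 0, "tz": 0, "spin": 0, "fingers": 1}, {"tx": 0, "ty": 0, "tz": 0, "spin": 0, "fingers": 1}]}}

```text
time: 24.2
tool_pos: [0.5488, 0.0508, 0.1506]
tool_rot: [[0.324, 0.946, 0.001], [0.946, -0.324, 0.002], [0.002, 0.001, -1.0]]
ft_force: [5.6, 2.0, -0.1]
finger_gap: 0.254
gripper_force: 98.9
```

```bash
python3 -c "
from h import *
joint();c=joint()"
```

```text
t24.25 [0.5488 0.0508 0.1506] yaw 71.10 F_tool [3.1846 5.1942 0.4071] M_tool [-1.0663  1.0522 -0.0508] plug in tool [ 0.1267 -0.0005  0.0159]
F+M about pin: 0.492 plug 0.705 lug slope deg 0.25 [-0.5924 -0.7798 -0.6162 -0.6523 -0.6236 -0.5909 -0.6062 -0.6384 -0.5257]
t24.30 [0.5488 0.0508 0.1506] yaw 71.10 F_tool [ 3.6926  4.661  -0.2755] M_tool [-1.0664  0.9729 -0.0605] plug in tool [ 0.1267 -0.0005  0.0159]
F+M about pin: 0.457 plug 0.648 lug slope deg 0.18 [-0.5869 -0.7967 -0.641  -0.5892 -0.5649 -0.6301 -0.6676 -0.6369 -0.5436]
```

>>> {"method": "move_arm", "body": {"rows": [{"tx": 0.004, "ty": 0.022, "tz": 0, "spin": -0.06, "fingers": 1}, {"tx": 0.004, "ty": 0.022, "tz": 0, "spin": -0.06, "fingers": 1}, {"tx": 0.004, "ty": 0.022, "tz": 0, "spin": -0.06, "fingers": 1}, {"tx": 0, "ty": 0.022, "tz": 0, "spin": -0.06, "fingers": 1}, {"tx": 0, "ty": 0, "tz": 0, "spin": 0, "fingers": 1}, {"tx": 0, "ty": 0, "tz": 0, "spin": 0, "fingers": 1}, {"tx": 0, "ty": 0, "tz": 0, "spin": 0, "fingers": 1}, {"tx": 0, "ty": 0, "tz": 0, "spin": 0, "fingers": 1}, {"tx": 0, "ty": 0, "tz": 0, "spin": 0, "fingers": 1}, {"tx": 0, "ty": 0, "tz": 0, "spin": 0, "fingers": 1}]}}

```text
time: 25.3
tool_pos: [0.5523, 0.0496, 0.1505]
tool_rot: [[0.292, 0.956, -0.0], [0.956, -0.292, 0.0], [0.0, -0.0, -1.0]]
ft_force: [3.8, 2.9, 1.3]
finger_gap: 0.253
gripper_force: 99.1
```

```bash
python3 -c "
from h import *
joint();c=joint()"
```

```text
t25.35 [0.5523 0.0496 0.1505] yaw 73.00 F_tool [ 3.7026  2.0939 -1.9221] M_tool [-0.5014  1.0844  0.1724] plug in tool [0.1269 0.     0.0155]
F+M about pin: 0.006 plug 0.091 lug slope deg 0.25 [-0.2693 -0.4277 -0.2654 -0.4062 -0.4743 -0.3274 -0.2627 -0.2704 -0.2127]
t25.40 [0.5523 0.0495 0.1504] yaw 73.00 F_tool [ 3.8582  2.4837 -0.6826] M_tool [-0.5443  1.2192  0.217 ] plug in tool [0.1269 0.     0.0155]
F+M about pin: -0.006 plug 0.096 lug slope deg 0.91 [-0.5872 -0.4606 -0.2543 -0.3919 -0.4498 -0.3079 -0.2446 -0.1762 -0.1096]
```

>>> {"method": "move_arm", "body": {"rows": [{"tx": 0.01, "ty": 0.01, "tz": 0, "spin": 0, "fingers": 1}, {"tx": 0.005, "ty": 0, "tz": 0, "spin": 0, "fingers": 1}, {"tx": 0, "ty": 0, "tz": -0.03, "spin": 0, "fingers": 1}, {"tx": 0, "ty": 0, "tz": -0.06, "spin": 0, "fingers": 1}, {"tx": 0, "ty": 0, "tz": -0.1, "spin": 0, "fingers": 1}, {"tx": 0, "ty": 0, "tz": -0.1, "spin": 0, "fingers": 1}, {"tx": 0, "ty": 0, "tz": -0.15, "spin": 0, "fingers": 1}, {"tx": 0, "ty": 0, "tz": -0.2, "spin": 0, "fingers": 1}, {"tx": 0, "ty": 0, "tz": -0.25, "spin": 0, "fingers": 1}, {"tx": 0, "ty": 0, "tz": -0.3, "spin": 0, "fingers": 1}]}}

```text
time: 26.4
tool_pos: [0.5524, 0.0497, 0.2108]
tool_rot: [[0.292, 0.956, -0.001], [0.956, -0.292, -0.001], [-0.001, -0.001, -1.0]]
ft_force: [0.0, 1.3, -2.5]
finger_gap: 0.254
gripper_force: 98.6
```

```bash
python3 -c "
from h import *
joint()
plan([.573,-.2033,.212],-5.1,20,1)"
```

```text
t26.45 [0.5544 0.0497 0.2141] yaw 73.00 F_tool [-0.1172  0.9778  1.1246] M_tool [-0.0551 -0.1437 -0.0003] plug in tool [ 0.126  -0.0023  0.0791]
F+M about pin: 0.083 plug 0.123 lug slope deg 0.57 [-2.703  -2.5839 -2.509  -2.5112 -2.5713 -2.5506 -2.5743 -2.573  -2.2219]
from [0.5544 0.0497 0.2141] 72.9988118828254 d [ 0.0186 -0.253  -0.0021] dyaw -78.09881188282539
{"tx":-0.24,"ty":0.09,"tz":0.00,"spin":0.49,"fingers":1},
{"tx":-0.23,"ty":0.11,"tz":0.00,"spin":0.49,"fingers":1},
{"tx":-0.22,"ty":0.12,"tz":0.00,"spin":0.49,"fingers":1},
{"tx":-0.21,"ty":0.14,"tz":0.00,"spin":0.49,"fingers":1},
{"tx":-0.20,"ty":0.15,"tz":0.00,"spin":0.49,"fingers":1},
{"tx":-0.19,"ty":0.17,"tz":0.00,"spin":0.49,"fingers":1},
{"tx":-0.18,"ty":0.18,"tz":0.00,"spin":0.49,"fingers":1},
{"tx":-0.17,"ty":0.19,"tz":0.00,"spin":0.49,"fingers":1},
{"tx":-0.15,"ty":0.20,"tz":0.00,"spin":0.49,"fingers":1},
{"tx":-0.14,"ty":0.21,"tz":0.00,"spin":0.49,"fingers":1},
{"tx":-0.13,"ty":0.22,"tz":0.00,"spin":0.49,"fingers":1},
{"tx":-0.11,"ty":0.23,"tz":0.00,"spin":0.49,"fingers":1},
{"tx":-0.09,"ty":0.24,"tz":0.00,"spin":0.49,"fingers":1},
{"tx":-0.08,"ty":0.24,"tz":0.00,"spin":0.49,"fingers":1},
{"tx":-0.06,"ty":0.25,"tz":0.00,"spin":0.49,"fingers":1},
{"tx":-0.05,"ty":0.25,"tz":0.00,"spin":0.49,"fingers":1},
{"tx":-0.03,"ty":0.25,"tz":0.00,"spin":0.49,"fingers":1},
{"tx":-0.01,"ty":0.25,"tz":0.00,"spin":0.49,"fingers":1},
{"tx":0.01,"ty":0.25,"tz":0.00,"spin":0.49,"fingers":1},
{"tx":0.02,"ty":0.25,"tz":0.00,"spin":0.49,"fingers":1},
```

>>> {"method": "move_arm", "body": {"rows": [{"tx": -0.24, "ty": 0.09, "tz": 0, "spin": 0.4, "fingers": 1}, {"tx": -0.23, "ty": 0.11, "tz": 0, "spin": 0.5, "fingers": 1}, {"tx": -0.22, "ty": 0.12, "tz": 0, "spin": 0.5, "fingers": 1}, {"tx": -0.21, "ty": 0.14, "tz": 0, "spin": 0.5, "fingers": 1}, {"tx": -0.2, "ty": 0.15, "tz": 0, "spin": 0.5, "fingers": 1}, {"tx": -0.19, "ty": 0.17, "tz": 0, "spin": 0.5, "fingers": 1}, {"tx": -0.18, "ty": 0.18, "tz": 0, "spin": 0.5, "fingers": 1}, {"tx": -0.17, "ty": 0.19, "tz": 0, "spin": 0.5, "fingers": 1}, {"tx": -0.15, "ty": 0.2, "tz": 0, "spin": 0.5, "fingers": 1}, {"tx": -0.14, "ty": 0.21, "tz": 0, "spin": 0.5, "fingers": 1}]}}

```text
time: 27.45
tool_pos: [0.5632, -0.0768, 0.2104]
tool_rot: [[0.833, 0.554, -0.0], [0.554, -0.833, -0.0], [-0.0, 0.0, -1.0]]
ft_force: [1.0, 0.2, -3.2]
finger_gap: 0.259
gripper_force: 98.5
```

>>> {"method": "move_arm", "body": {"rows": [{"tx": -0.13, "ty": 0.22, "tz": 0, "spin": 0.5, "fingers": 1}, {"tx": -0.11, "ty": 0.23, "tz": 0, "spin": 0.5, "fingers": 1}, {"tx": -0.09, "ty": 0.24, "tz": 0, "spin": 0.5, "fingers": 1}, {"tx": -0.08, "ty": 0.24, "tz": 0, "spin": 0.5, "fingers": 1}, {"tx": -0.06, "ty": 0.25, "tz": 0, "spin": 0.5, "fingers": 1}, {"tx": -0.05, "ty": 0.25, "tz": 0, "spin": 0.5, "fingers": 1}, {"tx": -0.03, "ty": 0.25, "tz": 0, "spin": 0.5, "fingers": 1}, {"tx": -0.01, "ty": 0.25, "tz": 0, "spin": 0.5, "fingers": 1}, {"tx": 0.01, "ty": 0.2, "tz": 0, "spin": 0.4, "fingers": 1}, {"tx": 0.02, "ty": 0.1, "tz": 0, "spin": 0.2, "fingers": 1}]}}

```text
time: 28.45
tool_pos: [0.5715, -0.1935, 0.2103]
tool_rot: [[0.999, -0.055, -0.0], [-0.055, -0.999, -0.0], [-0.0, 0.0, -1.0]]
ft_force: [0.9, 0.8, -3.2]
finger_gap: 0.255
gripper_force: 98.5
```

```bash
python3 -c "
from h import *
joint();cap('wrist');joint()
plan([.573,-.2033,.0202],-5.1,1,1)"
```

```text
t28.50 [ 0.5717 -0.194   0.2102] yaw -3.17 F_tool [-0.1196  1.3044  3.0139] M_tool [-0.1162 -0.1175  0.039 ] plug in tool [-0.0025 -0.3653  0.0749]
F+M about pin: 0.072 plug 0.125 lug slope deg 0.17 [-0.0004  0.0321  0.037  -0.0165 -0.003   0.2122  0.0437 -0.052   0.1381]
t28.60 [ 0.5715 -0.1926  0.2101] yaw -2.98 F_tool [ 0.1651 -0.2119  3.6342] M_tool [-0.004  -0.2049  0.05  ] plug in tool [-0.001  -0.3639  0.0753]
F+M about pin: -0.068 plug -0.077 lug slope deg 0.40 [1.1697 1.14   1.1591 1.1392 1.1101 1.3294 1.2446 1.1595 1.3752]
from [ 0.5715 -0.1926  0.2101] -2.979880327766871 d [ 0.0015 -0.0107 -0.1899] dyaw -2.1201196722331304
{"tx":0.04,"ty":0.21,"tz":3.80,"spin":0.27,"fingers":1},
```

>>> {"method": "move_arm", "body": {"rows": [{"tx": 0.02, "ty": 0.1, "tz": 0.3, "spin": 0.14, "fingers": 1}, {"tx": 0.02, "ty": 0.11, "tz": 0.5, "spin": 0.13, "fingers": 1}, {"tx": 0, "ty": 0, "tz": 0.6, "spin": 0, "fingers": 1}, {"tx": 0, "ty": 0, "tz": 0.6, "spin": 0, "fingers": 1}, {"tx": 0, "ty": 0, "tz": 0.6, "spin": 0, "fingers": 1}, {"tx": 0, "ty": 0, "tz": 0.5, "spin": 0, "fingers": 1}, {"tx": 0, "ty": 0, "tz": 0.35, "spin": 0, "fingers": 1}, {"tx": 0, "ty": 0, "tz": 0.2, "spin": 0, "fingers": 1}, {"tx": 0, "ty": 0, "tz": 0.07, "spin": 0, "fingers": 1}, {"tx": 0, "ty": 0, "tz": 0, "spin": 0, "fingers": 1}]}}

```text
time: 29.6
tool_pos: [0.5729, -0.2031, 0.0237]
tool_rot: [[0.996, -0.09, -0.0], [-0.09, -0.996, 0.0], [-0.0, -0.0, -1.0]]
ft_force: [-0.3, 0.4, -2.9]
finger_gap: 0.257
gripper_force: 98.5
```

```bash
python3 -c "
from h import *
st();cap('wrist');st()
plan([.573,-.2033,.0202],-5.1,1,1)"
```

```text
t29.60 [ 0.5729 -0.2031  0.0237] yaw -5.16 F_tool [-0.3365 -0.3899  2.912 ] M_tool [-0.0422 -0.2044 -0.0218] plug in tool [-0.0172 -0.374  -0.1112]
t29.65 [ 0.5735 -0.2035  0.0245] yaw -5.16 F_tool [0.4727 0.7037 3.6768] M_tool [-0.0677 -0.141  -0.0094] plug in tool [-0.0178 -0.3742 -0.1106]
from [ 0.5735 -0.2035  0.0245] -5.162389621016499 d [-0.0005  0.0002 -0.0043] dyaw 0.062389621016507135
{"tx":-0.01,"ty":-0.00,"tz":0.09,"spin":-0.01,"fingers":1},
```

Now the last 4 mm, then open. The fingers swing back as they open.

>>> {"method": "move_arm", "body": {"rows": [{"tx": 0, "ty": 0, "tz": 0.04, "spin": 0, "fingers": 1}, {"tx": 0, "ty": 0, "tz": 0.03, "spin": 0, "fingers": 1}, {"tx": 0, "ty": 0, "tz": 0.02, "spin": 0, "fingers": 1}, {"tx": 0, "ty": 0, "tz": 0, "spin": 0, "fingers": 1}, {"tx": 0, "ty": 0, "tz": 0, "spin": 0, "fingers": 1}, {"tx": 0, "ty": 0, "tz": 0, "spin": 0, "fingers": 0.65}, {"tx": 0, "ty": 0, "tz": 0, "spin": 0, "fingers": 0.5}, {"tx": 0, "ty": 0, "tz": 0, "spin": 0, "fingers": 0.3}, {"tx": 0, "ty": 0, "tz": 0, "spin": 0, "fingers": 0}, {"tx": 0, "ty": 0, "tz": 0, "spin": 0, "fingers": 0}]}}

```text
time: 30.65
tool_pos: [0.5731, -0.2033, 0.0195]
tool_rot: [[0.996, -0.09, 0.0], [-0.09, -0.996, -0.0], [0.0, 0.0, -1.0]]
ft_force: [-0.0, -0.2, -0.8]
finger_gap: 0.977
gripper_force: 0.0
```

>>> {"method": "move_arm", "body": {"rows": [{"tx": 0, "ty": 0, "tz": 0, "spin": 0, "fingers": 0}, {"tx": 0, "ty": 0, "tz": 0, "spin": 0, "fingers": 0}, {"tx": 0, "ty": 0, "tz": -0.3, "spin": 0, "fingers": 0}, {"tx": 0, "ty": 0, "tz": -0.6, "spin": 0, "fingers": 0}, {"tx": 0, "ty": 0, "tz": -0.6, "spin": 0, "fingers": 0}, {"tx": 0, "ty": 0, "tz": -0.6, "spin": 0, "fingers": 0}, {"tx": 0, "ty": 0, "tz": -0.7, "spin": 0, "fingers": 0}, {"tx": 0, "ty": 0, "tz": -0.7, "spin": 0, "fingers": 0}, {"tx": 0, "ty": 0, "tz": -0.5, "spin": 0, "fingers": 0}, {"tx": 0, "ty": 0, "tz": -0.3, "spin": 0, "fingers": 0}]}}

```text
time: 31.65
tool_pos: [0.5742, -0.2038, 0.2387]
tool_rot: [[0.996, -0.09, 0.005], [-0.09, -0.996, -0.002], [0.005, 0.002, -1.0]]
ft_force: [0.1, 0.3, -0.5]
finger_gap: 1.002
gripper_force: 0.0
```

Run:
```python
from h import *
cap("wrist");c=cap("wrist");s,p,R,F,M=st()
cv2.imwrite("pics/w9.png",c["color"])
P,uv=pts(c,np.ones((420,560),bool))
w=np.array([np.cos(np.radians(-5.2)),np.sin(np.radians(-5.2))]);n=np.array([-w[1],w[0]])
h=np.array([.5725,-.2045]);a=(P[:,:2]-h)@w;b=(P[:,:2]-h)@n
for x in (-.06,-.02,.02,.055,.1,.15):
    k=(abs(a-x)<.004)&(abs(b)<.035)&(P[:,2]>.012)&(P[:,2]<.05)
    if k.any(): print(x,k.sum(),"z %.4f"%np.median(P[k,2]),"b %.4f"%((b[k].min()+b[k].max())/2))
cc=[c["color"]]
t=cap("scene");u,v=px(t,[[.589,.171,.149]])[0].astype(int)
z=cv2.resize(t["color"][v-25:v+25,u-30:u+30],None,fx=6,fy=6,interpolation=cv2.INTER_CUBIC)
o=np.zeros((420,800,3),np.uint8);o[:,:]=0
L=cv2.resize(c["color"],(440,330));o[:330,:440]=L;o[:300,440:800]=z
cv2.imwrite("pics/fin.png",o)
```

```text
t31.75 [ 0.5745 -0.204   0.238 ] yaw -5.16 F_tool [ 0.0869 -0.315   0.0085] M_tool [-0.0584  0.013   0.0321] plug in tool [-0.0195 -0.3749  0.1021]
-0.06 121 z 0.0285 b 0.0009
-0.02 133 z 0.0285 b 0.0009
0.02 147 z 0.0285 b 0.0003
0.055 124 z 0.0266 b 0.0003
0.1 188 z 0.0270 b 0.0004
0.15 216 z 0.0245 b -0.0001
```

View pics/fin.png

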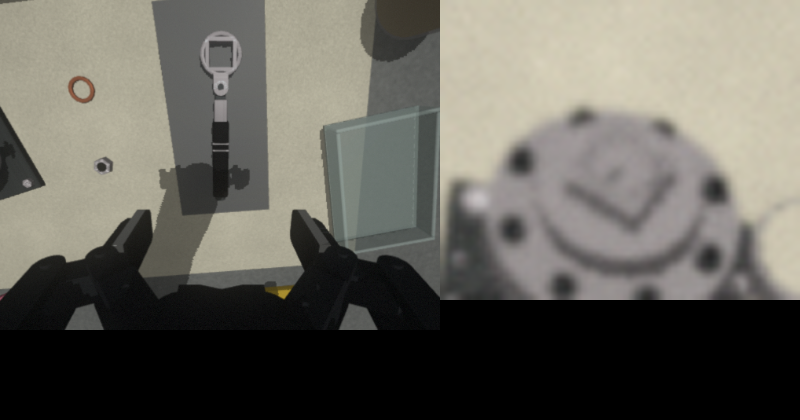

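The left picture shows the wrench back flat on the mat, ring at (221,53) and tail at (221,195). The nut (103,165) and copper ring (82,90) have not moved. The right picture shows the plug in place on the vessel, turned, with nothing on it.

```bash
python3 -c "
from cell import *
print(job_done())"
```

```text
the job is handed in; nothing more can be done
None
```

I tightened the plug until the wrench clearly broke over (about 0.18 rad by my estimate, limit 0.32), then stopped, laid the wrench back flat on the mat and handed the job in at about 32 s.

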